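Empty the dish of used vials into the tilt-out bin

TASK

First slide the steel canister out of the way, along the table without lifting or tipping it, from in front of the bin onto the green disc so that it stands wholly within the disc. Then pull the bin's yellow front open to its stop and, with it open, pour all four used vials from the steel dish into it by tipping the dish's spout over the opening. Leave the bin fully open with the vials in it, the canister on the green disc, and the dish standing level on the table, and do not disturb the other things.

Things in the scene. Friction and masses are not known exactly. Their poses are not given: they have to be found in the camera images.
- bin: Fixed tilt-out bin: blue housing 160 deep, 220 wide, 225 high, flat roof, its front side closed by the yellow tilting front. Origin: at table height, middle of the foot of the front face. x points from the face back into the housing (away from the robot), z up, y to the left seen from the robot; turned up to 0.15 rad. A faint grey ring on the table is centred 135 in front of the face.
- front (a joint): Tilt of the yellow front in rad: 0 shut, 0.85 at its open stop; starts up to 0.05 ajar. It hinges about its bottom edge and its top tips out towards the robot. Stiff hinge: it stays where it is left; pulling the bar takes 1 to 5 N. Fully open, its top edge is 162 out from the housing's face and 142 high; the opening to pour into is the gap between that edge and the housing's roof edge.
- front_bar (a point): Middle of the round steel pull bar (12 thick, 120 long, along y) near the front's top edge, its axis 52 off the face: 46 clear behind it, open from above and below. Shut, it is 208 high and 52 out from the bin's face; fully open 98 high and 191 out. Axes turn with the front: x into the bin, y along the bar, z up the front (upright when shut).
- front_hinge (a point): Middle of the bottom edge of the front, on the hinge, at table height. Axes turn with the front: x through it into its bucket, y along the hinge, z up the front. The front is 215 high, 218 wide, 6 thick. The grey bucket behind it reaches 122 back, inside 192 wide, floor 14 up, back wall and cheeks 65 high (cheeks 200 high within 60 of the front).
- mark: Flat green disc painted on the table, 160 across with a white dot in the middle, where the canister is to stand; it is to the left or right of the bin's front. Origin: its centre.
- pot: Lidded round steel canister, 120 across (lid 122), 82 high plus a flat black knob 28 across and 8 high, about 0.5 kg. Origin: centre of its underside. It stands in front of the bin, on the grey ring, where it blocks the front from tilting fully open.
- dish: Open steel dish, 163 long (x from -73 to +90), 90 wide, walls 40 high on three sides, 4 thick, 0.3 kg. The -x end is a wall-less spout, its floor rising gently (0.2 rad over the last 45). A bridge over its middle carries a black grip block. Origin: on its underside, 73 from the lip; x from spout to back wall, z up. Starts with the spout roughly towards the robot, four vials lying across its floor.
- dish_spout (a point): Middle of the lip of the dish's spout: 73 from the dish's origin along its -x, 10 above its underside. Axes as the dish.
- dish_grip (a point): Centre of the black grip block on the dish's bridge: 50 long (x), 14 wide (y), 40 high; 10 from the dish's origin along x and 95 above its underside (top at 115). Axes as the dish.
- vial0: Used amber glass vial with a red cap, lying in the dish across its length: 26 in diameter, 60 long along its y axis, 25 g; rolls freely. Origin: its middle.
- vial1: Used amber glass vial with a blue cap, lying in the dish across its length: 26 in diameter, 60 long along its y axis, 25 g; rolls freely. Origin: its middle.
- vial2: Used amber glass vial with an orange cap, lying in the dish across its length: 26 in diameter, 60 long along its y axis, 25 g; rolls freely. Origin: its middle.
- vial3: Used amber glass vial with a grey cap, lying in the dish across its length: 26 in diameter, 60 long along its y axis, 25 g; rolls freely. Origin: its middle.
- sanitiser: Bystander: pump bottle, 60 across, 192 high. Origin: centre of its underside.
- swab_cup: Bystander: open steel cup, 74 across, 70 high. Origin: centre of its underside.
- jar: Bystander: jar with blue cap, 64 across, 90 high. Origin: centre of its underside.
- glove_box: Bystander: white glove box 120 x 220 x 80 high. Origin: centre of its underside.
- kidney: Bystander: low oval steel dish 108 x 188 x 24 high. Origin: centre of its underside.

How it is judged:
By the outcome, as a careful person would: the job done as asked, in the order asked, and still so for the second after the job is handed in, with the robot touching nothing.
It also fails if it takes over 72 s, if anything falls off the work surface, if the arm or the gripper's body presses on something with over 40 N, if the wrist force passes 120 N, or if a joint passes its speed limit or range.

ROBOT

A 6-joint arm with a two-finger parallel gripper is mounted at the origin on the work surface. World frame = base frame: x ahead of the robot, y to its left, z up, the work surface at z = 0. Lengths are in mm, angles in rad, forces in N, time in s.
With the tool pointing down it reaches from about 275 to 750 mm from the base axis. Payload 10.2 kg.
Tool frame: the origin (TCP) lies on the centre line of the jaws, within the pads' length; the fingertips stand 8 mm ahead of it and the grasp point (between the pads) lies 11 mm behind it; x points along the fingers, y is the direction in which the jaws open and shut, and the axes are right-handed (so a half turn about x gives the same grasp; the last joint's range is limited). The gripper opens to 85 mm and grips with 20 to 120 N. Pads are 22 mm wide; open, the fingers measure 114 mm over their backs; the gripper's body (76 mm by 85 mm) begins 54 mm behind the grasp point. The pads swing forward as they close: fully open they stand 13 mm farther back than shut.
Start: joints at [0.986, 0.313, 1.498, -0, 1.331, -0.223], TCP at [185.841, 491.014, 239.294] pointing down, gripper open.
Joint ranges: [-2.94, 2.94], [-0.97, 2.17], [0.19, 2.56], [-1.23, 4.37], [0.02, 3.11], [-2.88, 2.88]. Speed limits (rad/s): [2.39, 2.39, 3.01, 3.14, 3.14, 3.14].

INTERFACE

Orientations are given as a unit quaternion [w, x, y, z].
In Python, from rig import ctrl, vision, workorder gives the robot as it stands. The module is installed in compiled form; this text tells all that it offers.
- The arm moves only by the shell command python3 -m jog 'ROWS' [OPENING] [FORCE]. ROWS is JSON, a list that holds one entry, the list of rows, each a list of 6 numbers: the shift along the tool's x, y, z in m, then the turn, a rotation vector about the tool's x, y, z in rad. A call has 1 to 12 rows; each row shifts and turns the commanded pose from where the row before left it, along the tool's axes as they then stand; what a row does not reach is not made up. A row lasts 1/8 s, in which the tool goes at most 62.5 mm and 10.7 degrees, less where a joint would pass 70% of its speed; a pose out of reach is approached as far as the arm can. A call is refused whole if a number of a shift passes 0.0625 or a number of a turn 0.188, either way. A call with a gripper value outside its range is refused whole. OPENING is the closure in counts, from 0 (fully open) to 255 (shut), set as the call begins (- or left out, the last holds). The fingers move at their own pace and stop on an object; FORCE is the grip in N (left out, the last holds). Time passes only in rows, so rows that do not move let the fingers close. It gives the time, the measured TCP pose, the force and the opening at its end, in the units of the state.
- ctrl.sense(): the state, without advancing time (a new reading comes with each control period).
- vision.capture(name): name is "scene" or "top"; returns a dict with "image" (480x640x3 uint8, red, green, blue), "mtx" (3x3 intrinsics, pixels), "R" (3x3) and "t" (3): a world point X has camera coordinates R X + t. Camera axes: x right, y down, z forward; pixel columns grow to the right and rows downward; lengths in mm; the calibration is good to about 2 mm. A picture is of the moment at which its call begins. There is no depth.
- workorder.finish_job(): hands the job in, once; it reports no verdict.
The state is a dict: "time_s": time; "joints": joint angles; "dq": joint speeds; "tau": joint torques, N m; "eef_pos": TCP position; "ee_rot": TCP orientation; "force": force on the tool from outside, world axes, zero at the start; "wrist_torque": the same for the moment, N m; "grip_width": opening from 0.0 (shut) to 1.0 (fully open).
Only numpy, scipy, OpenCV 4.12 (cv2) and the standard library are available. Lean on these libraries where they do the work, as an engineer would, in place of code of your own. Each camera call takes 0.05 s, during which the arm holds its last target.

## Working session

There is one attempt and no reset: what is moved stays moved. The work goes in short steps, Python scripts to look and compute and a shell command to move; the robot and the scene stay as the last step left them, time stands still between calls to the robot, and variables do not carry over. Pictures are saved under pics/ and viewed, and the job is handed in when it is done.

```bash
mkdir -p pics; ls; python3 - <<'E'
from rig import ctrl, vision
import cv2,numpy as np
s=ctrl.sense(); print({k:np.round(v,4).tolist() for k,v in s.items()})
for n in ("scene","top"):
    c=vision.capture(n); cv2.imwrite(f"pics/{n}0.png",c["image"][:,:,::-1])
    print(n,np.round(c["mtx"],1).tolist(),np.round(c["R"],4).tolist(),np.round(c["t"],1).tolist(), (-c["R"].T@c["t"]).round(0))
E
```

```text
pics
{'time_s': 0.0, 'joints': [0.9856, 0.3135, 1.4985, -0.0, 1.331, -0.2234], 'dq': [0.0005, 0.0013, -0.0002, -0.0009, -0.0006, 0.0013], 'tau': [0.0003, -41.2274, -25.9736, -0.0002, 0.0042, 0.0], 'eef_pos': [185.6857, 490.7933, 238.7245], 'ee_rot': [0.6954, 0.1268, 0.6957, -0.1277], 'force': [-0.3968, 1.2765, -0.7397], 'wrist_torque': [0.0296, -0.0104, 0.0359], 'grip_width': 1.0033}
scene [[454.5, 0.0, 326.2], [0.0, 454.5, 245.2], [0.0, 0.0, 1.0]] [[-0.1796, 0.9837, -0.0062], [0.8754, 0.1569, -0.4573], [-0.4488, -0.0876, -0.8893]] [59.5, -395.9, 1628.0] [1088.  146. 1267.]
top [[573.0, 0.0, 319.2], [0.0, 573.0, 242.6], [0.0, 0.0, 1.0]] [[-0.0152, -0.9999, 0.0059], [-0.9838, 0.0139, -0.1786], [0.1785, -0.0085, -0.9839]] [40.3, 535.2, 1880.7] [ 192.   49. 1946.]
```

View pics/scene0.png

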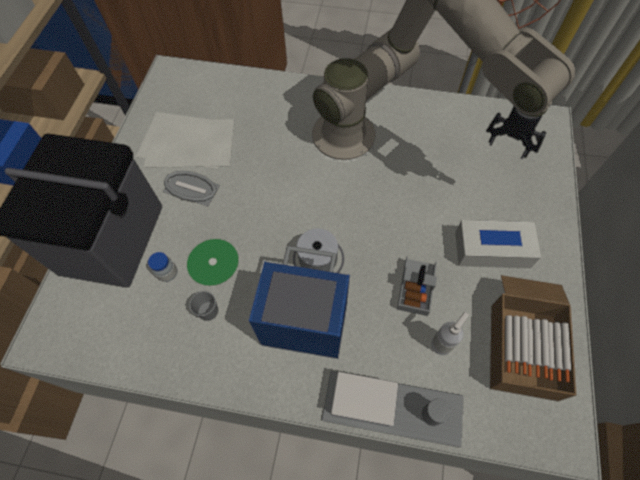

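View pics/top0.png

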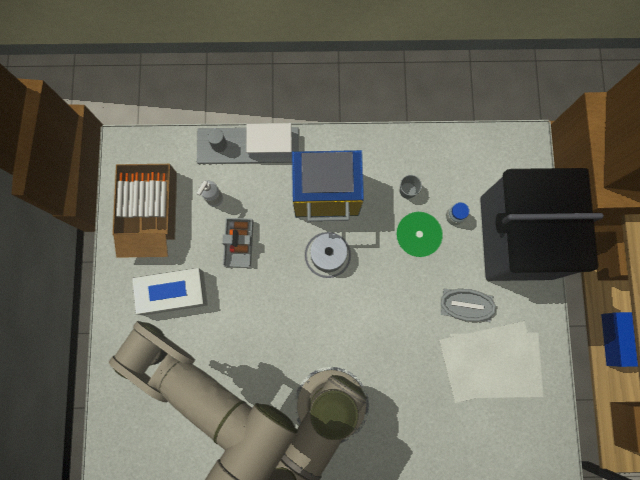

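The overview shows the bin at about top (328,185), the canister at (328,252), the disc at (419,234) to the bin's right, and the dish at (238,243) to its left. I'll zoom in to measure.

```bash
cat > h.py <<'E'
import numpy as np,cv2
from rig import ctrl,vision
def cap(n): return vision.capture(n)
def plane(c,uv,z):
    K,R,t=c["mtx"],np.array(c["R"]),np.array(c["t"])
    d=R.T@np.linalg.solve(K,[uv[0],uv[1],1.]); o=-R.T@t
    return o+d*(z-o[2])/d[2]
def tri(ca,a,cb,b):
    Pa=ca["mtx"]@np.c_[ca["R"],ca["t"]]; Pb=cb["mtx"]@np.c_[cb["R"],cb["t"]]
    X=cv2.triangulatePoints(Pa,Pb,np.array(a,float).reshape(2,1),np.array(b,float).reshape(2,1)).ravel()
    return X[:3]/X[3]
def proj(c,X):
    p=c["mtx"]@(np.array(c["R"])@np.array(X,float)+c["t"]); return p[:2]/p[2]
def crop(c,x0,y0,x1,y1,k,fn):
    im=c["image"][y0:y1,x0:x1,::-1]; cv2.imwrite(fn,cv2.resize(im,None,fx=k,fy=k,interpolation=cv2.INTER_CUBIC))
def comps(m,mina=8):
    n,l,st,ce=cv2.connectedComponentsWithStats(m.astype(np.uint8)); return [(int(st[i,4]),ce[i].round(1).tolist(),st[i,:4].tolist()) for i in range(1,n) if st[i,4]>=mina]
def Rq():
    from scipy.spatial.transform import Rotation as Ro
    s=ctrl.sense();w,x,y,z=s["ee_rot"];return np.array(s["eef_pos"]),Ro.from_quat([x,y,z,w]).as_matrix(),s
E
python3 - <<'E'
from h import *
T=cap("top");S=cap("scene")
crop(T,190,140,350,280,5,"pics/t1.png"); crop(T,290,140,450,280,5,"pics/t2.png")
crop(S,230,220,390,360,5,"pics/s1.png"); crop(S,380,220,480,320,6,"pics/s2.png")
for n,c in(("T",T),("S",S)):
    h=cv2.cvtColor(c["image"],cv2.COLOR_RGB2HSV);H,s,v=h[...,0],h[...,1],h[...,2]
    for nm,m in (("green",(H>45)&(H<80)&(s>120)),("red",((H<6)|(H>172))&(s>130)&(v>60)),("yellow",(H>18)&(H<32)&(s>140))):
        r=[x for x in comps(m)]; print(n,nm,r[:8])
        if nm=="green":
            for x in r:
                if x[0]>500: print(plane(c,x[1],0).round(1))
E
```

```text
T green [(1554, [419.0, 233.9], [397, 212, 45, 45])]
[ 570.2 -314.2    0. ]
T red [(22, [231.6, 248.5], [230, 246, 4, 6])]
T yellow [(11, [7.5, 75.3], [5, 73, 5, 5]), (19, [15.2, 79.9], [11, 77, 9, 8]), (8, [10.2, 117.2], [8, 116, 5, 4]), (8, [2.2, 123.5], [1, 122, 4, 4]), (9, [39.6, 134.0], [39, 131, 2, 6]), (10, [6.9, 145.0], [4, 144, 8, 3]), (14, [35.7, 148.6], [32, 146, 7, 6]), (9, [40.6, 173.1], [38, 170, 5, 7])]
S green [(1652, [212.2, 261.8], [188, 240, 50, 45])]
[ 567.1 -314.2    0. ]
S red []
S yellow [(750, [571.5, 23.3], [553, 0, 40, 53]), (736, [612.6, 85.7], [581, 42, 59, 84]), (122, [474.0, 75.6], [467, 59, 15, 34])]
```

View pics/t1.png

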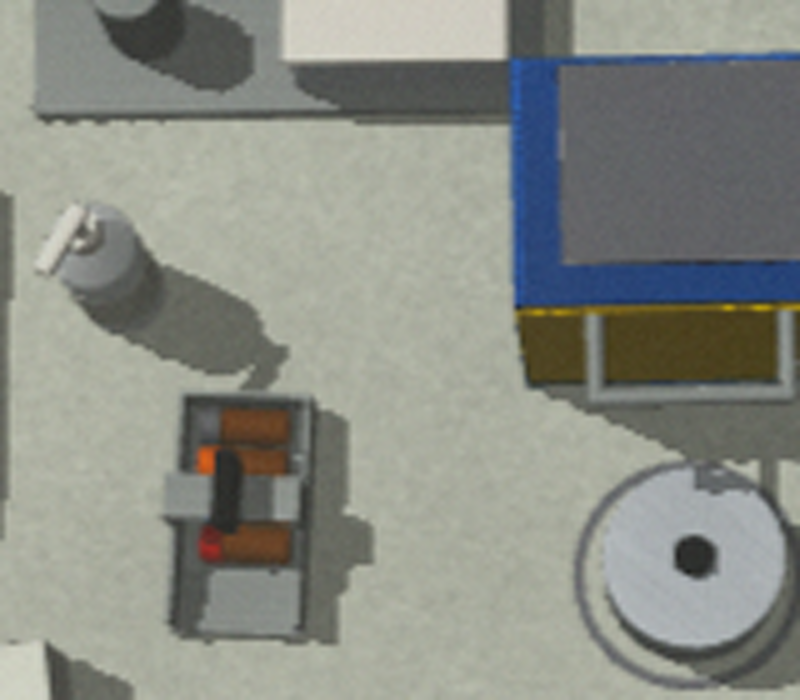

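View pics/t2.png

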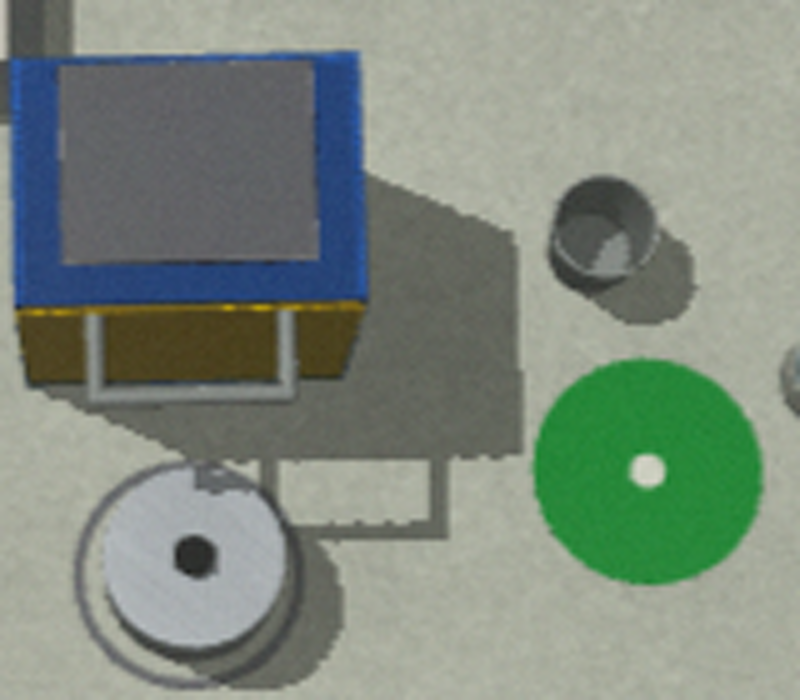

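View pics/s1.png

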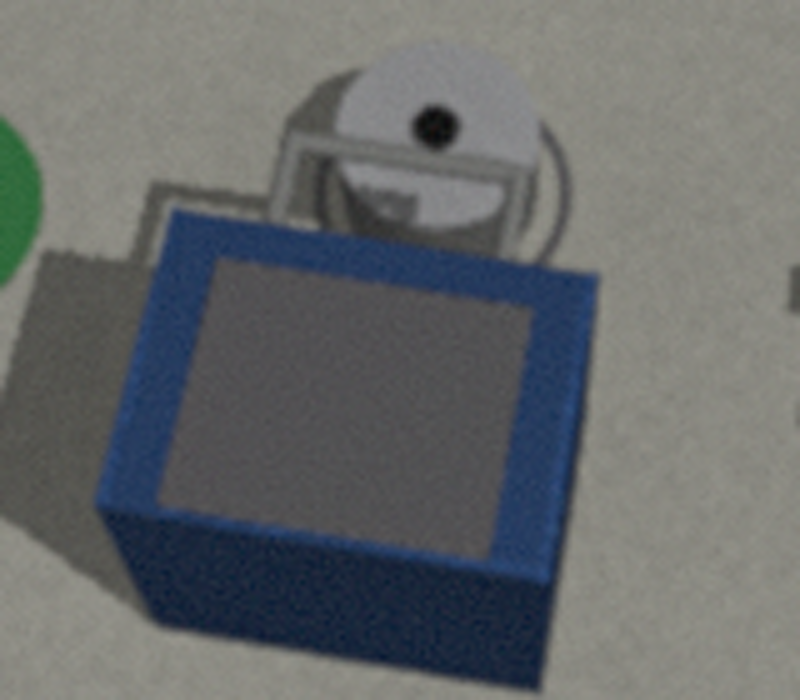

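View pics/s2.png

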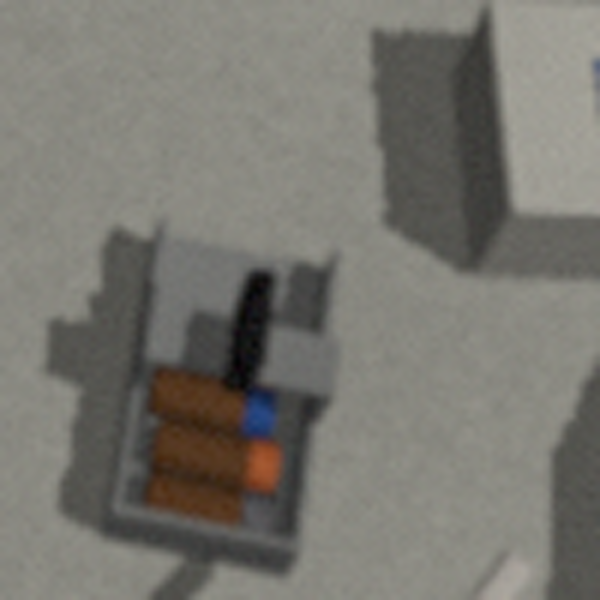

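```bash
cat >> h.py <<'E'
def up(p,x0,y0,k): return np.array([(p[0]+.5)/k-.5+x0,(p[1]+.5)/k-.5+y0])
E
python3 - <<'E'
from h import *
T=cap("top");S=cap("scene")
t1=lambda p:up(p,190,140,5);t2=lambda p:up(p,290,140,5);s1=lambda p:up(p,230,220,5);s2=lambda p:up(p,380,220,6)
for n,c,bx in(("T",T,(200,200,345,270)),("S",S,(290,220,440,320))):
    h=cv2.cvtColor(c["image"],cv2.COLOR_RGB2HSV); m=(h[...,2]<48); mm=np.zeros_like(m);mm[bx[1]:bx[3],bx[0]:bx[2]]=m[bx[1]:bx[3],bx[0]:bx[2]]
    print(n,comps(mm))
print("knob",tri(T,t2((195,556)),S,s1((436,127))).round(1), plane(T,t2((195,556)),90).round(1),plane(S,s1((436,127)),90).round(1))
for a,b in(((358,52),(97,503)),((367,303),(177,212)),((15,308),(598,275)),((12,60),(550,580))):
    print("roof",tri(T,t2(a),S,s1(b)).round(1))
for a,b in(((97,393),(530,172)),((290,390),(293,142))): print("bar",tri(T,t2(a),S,s1(b)).round(1),plane(T,t2(a),208).round(1),plane(S,s1(b),208).round(1))
print("ring",plane(T,t2((188,574)),0).round(1))
print("disc", [plane(T,(419.0, 233.9),0).round(1),plane(S,(212.2,261.8),0).round(1)])
for a in((183,398),(315,400)): print("dish back rim T",plane(T,t1(a),40).round(1))
for a in((115,510),(297,548)): print("dish back rim S",plane(S,s2(a),40).round(1))
for a in ((172,630),(305,638)): print("spout T",plane(T,t1(a),10).round(1))
print("swab",plane(T,t2((603,228)),70).round(1))
E
```

```text
T [(42, [235.2, 238.5], [232, 231, 6, 15]), (19, [328.4, 251.1], [325, 249, 7, 6])]
S [(43, [316.6, 245.0], [313, 242, 8, 7]), (99, [420.9, 275.7], [417, 266, 8, 20])]
knob [499.7   2.9  93.2] [500.3   2.3  90. ] [498.1   3.2  90. ]
roof [ 794.5 -100.9  233.6]
roof [ 635.5 -102.8  222.4]
roof [634.2 114.4 227.6]
roof [792.7 115.7 232.5]
bar [581.   67.  220.8] [584.2  64.3 208. ] [574.4  70.5 208. ]
bar [582.7 -54.4 215.2] [584.4 -55.7 208. ] [579.  -54.4 208. ]
ring [502.8   5.1   0. ]
disc [array([ 570.2, -314.2,    0. ]), array([ 567.1, -314.2,    0. ])]
dish back rim T [622.6 347.5  40. ]
dish back rim T [619.9 257.7  40. ]
dish back rim S [618.9 262.4  40. ]
dish back rim S [622.5 348.6  40. ]
spout T [467.6 357.5  10. ]
spout T [460.8 266.9  10. ]
swab [ 725.3 -279.1   70. ]
```

```bash
python3 - <<'E'
from h import *
T=cap("top");S=cap("scene")
p,R,s=Rq(); print(p.round(1)); print(R.round(3)); print("yaw of tool y",np.arctan2(R[1,1],R[0,1]))
h=cv2.cvtColor(T["image"],cv2.COLOR_RGB2HSV)
# grip: ends of black top/face in T: t1 px; S: s2 px
t1=lambda p:up(p,190,140,5);s2=lambda p:up(p,380,220,6)
for a in((228,452),(228,530)): print("T grip end",plane(T,t1(a),115).round(1),plane(T,t1(a),95).round(1))
for a in((263,272),(240,383),(252,300)): print("S grip",plane(S,s2(a),115).round(1),plane(S,s2(a),95).round(1))
print("tri far-top",tri(T,t1((232,455)),S,s2((241,350))).round(1))
for n,X in dict(g_front=(524,308,115),g_back=(573,305,115),gb_f=(524,308,75),spout=(464,312,10)).items(): print(n,"t1",((proj(T,X)-[190,140])*5).round(0),"s2",((proj(S,X)-[380,220])*6).round(0))
print("sanit base T",plane(T,t1((115,300)),0).round(0), plane(T,t1((90,225)),150).round(0))
E
```

```text
[185.8 491.  239.2]
[[-0.     0.354  0.935]
 [-0.     0.935 -0.354]
 [-1.    -0.    -0.   ]]
yaw of tool y 1.209001990757406
T grip end [569.2 306.  115. ] [573.3 308.8  95. ]
T grip end [517.6 305.4 115. ] [521.1 308.2  95. ]
S grip [519.4 310.3 115. ] [509.6 313.2  95. ]
S grip [576.9 304.7 115. ] [568.  307.4  95. ]
S grip [534.6 306.5 115. ] [525.  309.3  95. ]
tri far-top [565.1 302.1 125. ]
g_front t1 [222. 518.] s2 [255. 277.]
g_back t1 [228. 444.] s2 [239. 373.]
gb_f t1 [231. 529.] s2 [239. 312.]
spout t1 [237. 632.] s2 [235. 259.]
sanit base T [702. 402.   0.] [713. 392. 150.]
```

```bash
python3 -m jog '[[[0,-0.010,0.015,0,0,0],[0,-0.024,0.036,0,0,0],[0,-0.026,0.039,0,0,0],[0,-0.026,0.039,0,0,0],[0,-0.026,0.039,0,0,0],[0,-0.026,0.039,0,0,0],[0,-0.026,0.039,0,0,0],[0,-0.026,0.039,0,0,0],[0,-0.026,0.039,0,0,0],[0,-0.026,0.039,0,0,0],[0,-0.026,0.039,0,0,0],[0,-0.020,0.026,0,0,0]]]' 0 40; python3 -m jog '[[[0,0,0,0.166,0,0],[0,0,0,0.166,0,0],[0,0,0,0.166,0,0],[0,0,0,0.166,0,0],[0,0,0,0.166,0,0],[0,0,0,0.166,0,0],[0,0,0,0,0,0]]]'
```

```text
time_s: 1.9
eef_pos: [484.7, 67.6, 239.2]
ee_rot: [0.695, 0.128, 0.695, -0.128]
force: [-0.1, -0.2, -0.3]
grip_width: 0.997
time_s: 2.78
eef_pos: [483.9, 69.4, 239.3]
ee_rot: [0.551, 0.444, 0.55, -0.444]
force: [0.3, -0.1, -0.8]
grip_width: 1.0
```

```bash
python3 -m jog '[[[0.02,0,0,0,0,0],[0.045,0,0,0,0,0],[0.045,0,0,0,0,0],[0.045,0,0,0,0,0],[0.030,0,0,0,0,0],[0.014,0,0,0,0,0],[0,0,0,0,0,0]]]'; python3 - <<'E'
from h import *
S=cap("scene");T=cap("top");crop(S,230,100,430,260,4,"pics/a1.png");crop(T,230,180,430,330,4,"pics/a2.png")
E
```

```text
time_s: 3.65
eef_pos: [484.1, 69.9, 40.3]
ee_rot: [0.55, 0.444, 0.551, -0.444]
force: [0.2, 0.5, -0.0]
grip_width: 1.001
```

View pics/a1.png

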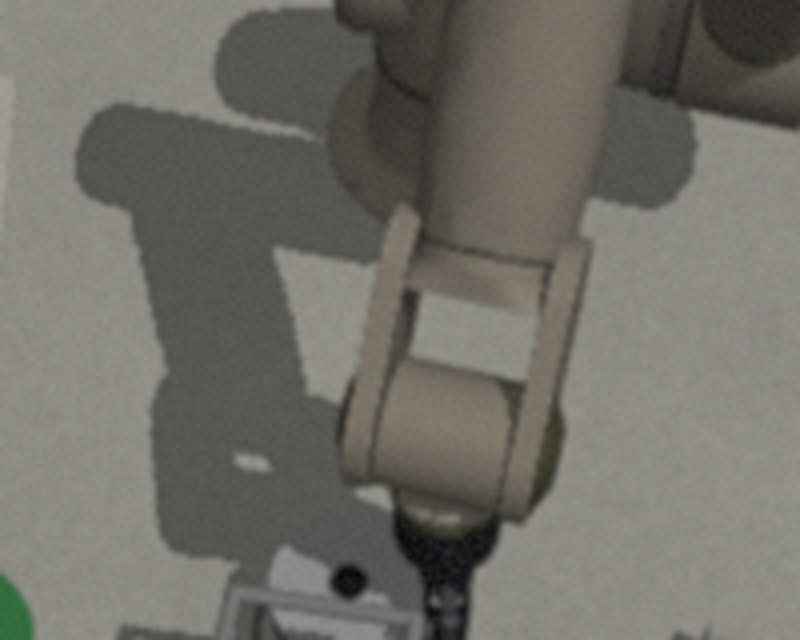

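View pics/a2.png

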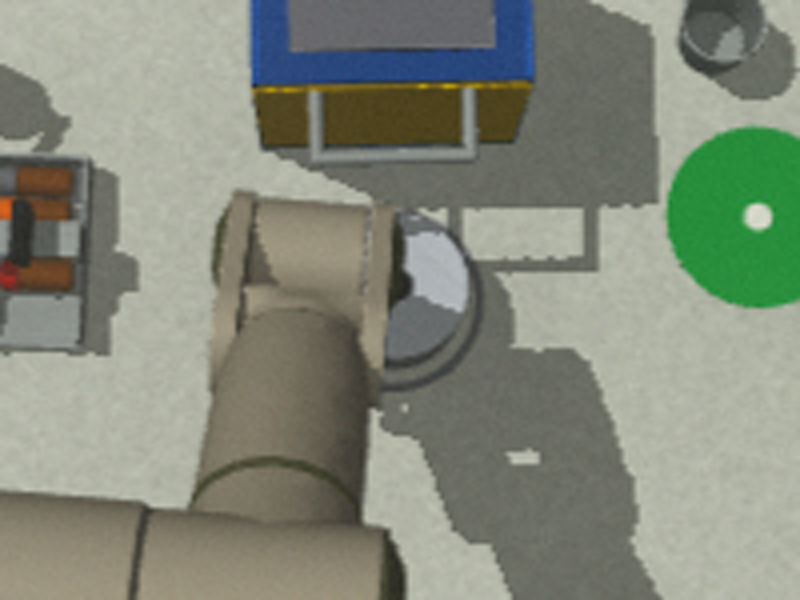

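```bash
python3 -m jog '[[[0,0,0.008,0,0,0],[0,0,0.010,0,0,0],[0,0,0.012,0,0,0],[0,0,0.018,0,0,0],[0,0,0.022,0,0,0],[0,0,0.022,0,0,0],[0,0,0.022,0,0,0],[0,0,0.022,0,0,0],[0,0,0.022,0,0,0],[0,0,0.022,0,0,0],[0,0,0.022,0,0,0],[0,0,0.022,0,0,0]]]';python3 -m jog '[[[0,0,0.020,0,0,0],[0,0,0.016,0,0,0],[0,0,0.012,0,0,0],[0,0,0.008,0,0,0],[0,0,0.004,0,0,0],[0,0,0,0,0,0]]]'; python3 - <<'E'
from h import *
S=cap("scene");T=cap("top");crop(S,150,180,350,330,4,"pics/b1.png");crop(T,290,160,490,310,4,"pics/b2.png")
E
```

```text
time_s: 5.25
eef_pos: [531.4, -149.5, 40.6]
ee_rot: [0.55, 0.444, 0.551, -0.444]
force: [-0.3, 5.5, 2.9]
grip_width: 0.998
time_s: 6.0
eef_pos: [544.2, -207.7, 40.3]
ee_rot: [0.55, 0.444, 0.55, -0.444]
force: [-0.9, 0.8, 0.9]
grip_width: 0.999
```

View pics/b1.png

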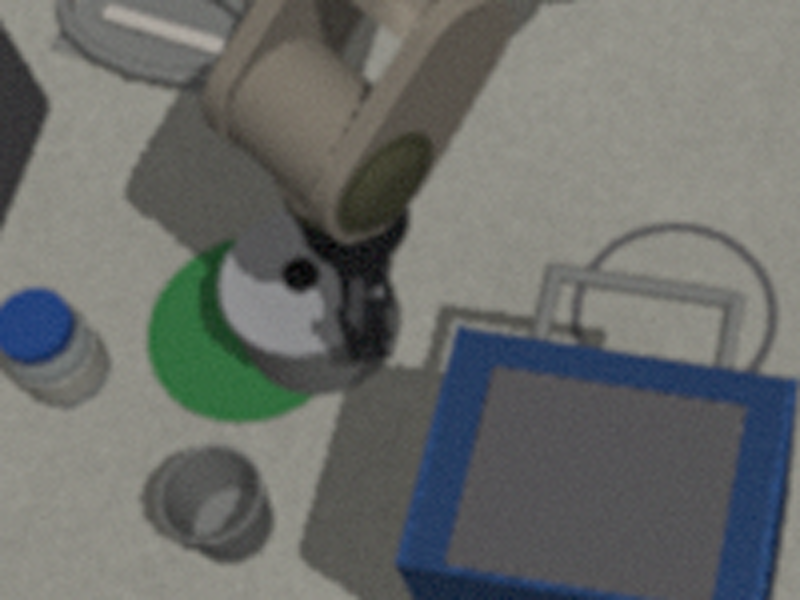

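View pics/b2.png

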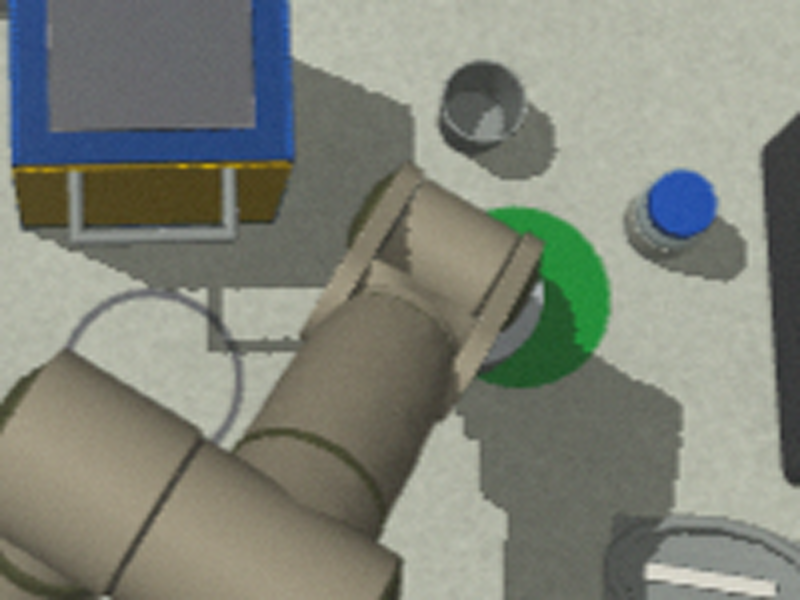

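The canister is in the fork and upright, with its knob at b1 (299,273) and its edge on the disc. I'll work out the remaining distance.

```bash
python3 - <<'E'
from h import *
S=cap("scene"); k=plane(S,up((299,273),150,180,4),90); k0=plane(S,up((436,127),230,220,5),90)
d=np.array([568.,-314.2]); p,R,s=Rq(); print(k.round(1),p.round(1)); e=d-k[:2]; print(e, "along",e@R[:2,2],"lat",e@R[:2,1], "standoff",(k-p)@R[:,2],(k-p)@R[:,1])
E
```

```text
[ 554.7 -259.6   90. ] [ 544.2 -207.6   40.3]
[ 13.26272851 -54.56852029] along 56.13928922547738 lat 1.4151173890933133 standoff 53.131881167658875 -0.7261367287889032
```

```bash
python3 -m jog '[[[0,0,0.004,0,0,0],[0,0,0.008,0,0,0],[0,0,0.012,0,0,0],[0,0,0.012,0,0,0],[0,0,0.009,0,0,0],[0,0.001,0.006,0,0,0],[0,0,0.004,0,0,0],[0,0,0.001,0,0,0],[0,0,0,0,0,0],[0,0,-0.010,0,0,0],[0,0,-0.02,0,0,0],[0,0,-0.02,0,0,0]]]'; python3 - <<'E'
from h import *
S=cap("scene");T=cap("top");crop(S,150,180,350,330,4,"pics/c1.png");crop(T,290,160,490,310,4,"pics/c2.png")
E
```

```text
time_s: 7.65
eef_pos: [546.3, -212.4, 40.3]
ee_rot: [0.551, 0.444, 0.55, -0.444]
force: [0.9, -1.5, 0.3]
grip_width: 1.001
```

View pics/c1.png

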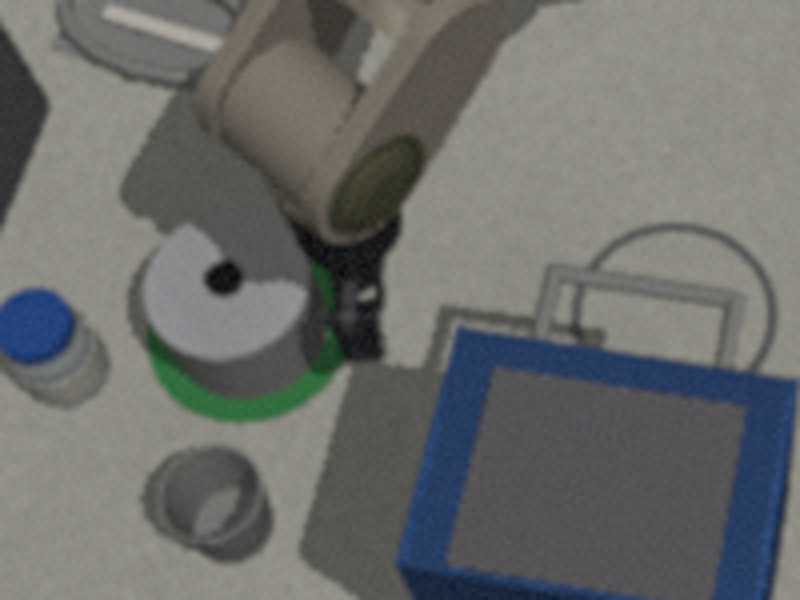

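```bash
python3 -m jog '[[[-0.005,0,-0.02,0,0,0],[-0.045,0,0,0,0,0],[-0.05,0,0,0,0,0],[-0.05,0,0,0,0,0],[-0.05,0,0,0,0,0],[-0.05,0,0,0.10,0,0],[0,0,0,0.107,0,0],[0,0,0,0,0,0]]]' 135 ; python3 - <<'E'
from h import *
p,R,s=Rq(); d=np.array([582,6,290])-p; print(p.round(1),R.round(3).tolist(),"tool",(R.T@d).round(1),s["joints"].round(2) if hasattr(s["joints"],"round") else s["joints"])
E
```

```text
time_s: 8.75
eef_pos: [542.1, -193.2, 290.5]
ee_rot: [0.502, 0.498, 0.502, -0.498]
force: [-0.2, 0.5, -0.8]
grip_width: 0.469
[ 542.1 -193.2  290.5] [[0.0, 1.0, 0.007], [-0.0, 0.007, -1.0], [-1.0, 0.0, 0.0]] tool [   0.5   41.3 -198.9] [-0.55  0.4   1.25 -0.    1.5  -0.55]
```

```bash
python3 -m jog '[[[0,0.003,-0.019,0,0,0],[0,0.008,-0.04,0,0,0],[0,0.010,-0.045,0,0,0],[0,0.010,-0.045,0,0,0],[0,0.007,-0.035,0,0,0],[0,0.003,-0.015,0,0,0],[0.02,0,0,0,0,0],[0.020,0,0,0,0,0],[0,0,0,0,0,0]]]'; python3 - <<'E'
from h import *
S=cap("scene");T=cap("top");crop(S,230,160,390,280,5,"pics/d1.png");crop(T,260,140,460,290,4,"pics/d2.png")
E
```

```text
time_s: 9.88
eef_pos: [581.4, 5.8, 248.9]
ee_rot: [0.501, 0.498, 0.503, -0.499]
force: [-0.5, 0.2, 1.4]
grip_width: 0.469
```

View pics/d1.png

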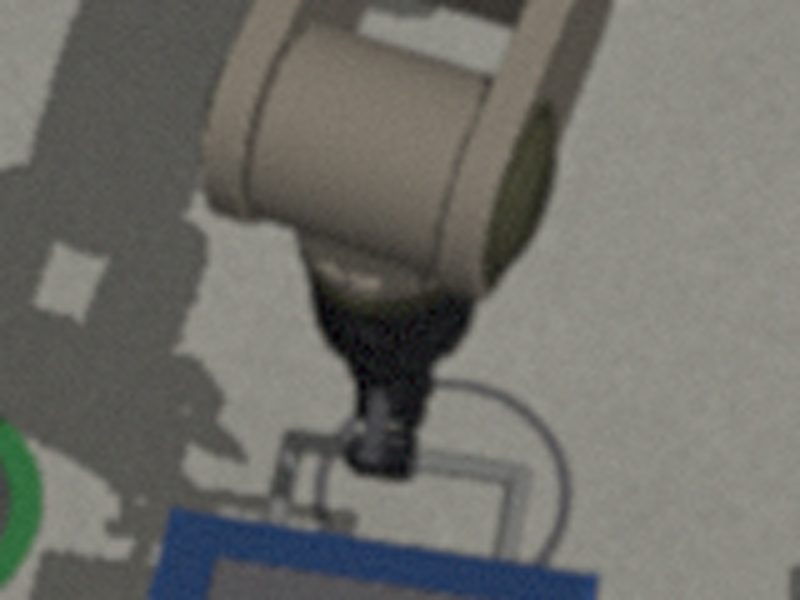

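View pics/d2.png

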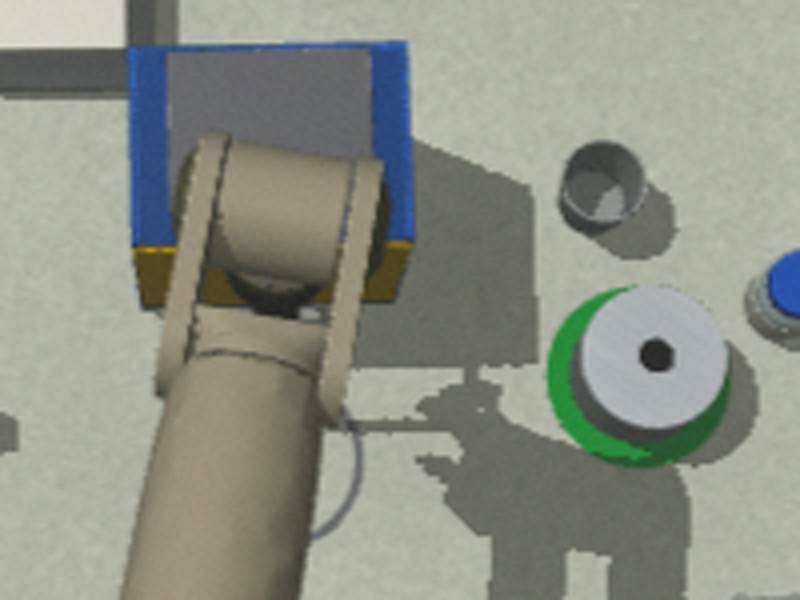

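```bash
python3 - <<'E'
from h import *
T=cap("top");S=cap("scene");a=up((657,355),260,140,4);b=up((223,277),150,180,4);print(plane(T,a,90).round(1),plane(S,b,90).round(1),tri(T,a,S,b).round(1))
E
python3 -m jog '[[[0.010,0,0,0,0,0],[0.015,0,0,0,0,0],[0.015,0,0,0,0,0],[0.008,0,0,0,0,0],[0,0,0,0,0,0]]]'
```

```text
[ 571.1 -314.4   90. ] [ 567.6 -313.1   90. ] [ 569.9 -312.7   94.6]
time_s: 10.7
eef_pos: [581.9, 5.7, 201.6]
ee_rot: [0.501, 0.498, 0.502, -0.499]
force: [-0.4, 0.4, -0.7]
grip_width: 0.471
```

```bash
python3 -m jog '[[[0,0,0,0,0,0],[0,0,0,0,0,0],[0,0,0,0,0,0],[0,0,0,0,0,0]]]' 255 20; python3 - <<'E'
from h import *
S=cap("scene");crop(S,230,160,390,280,5,"pics/e1.png")
E
```

```text
time_s: 11.2
eef_pos: [581.9, 5.7, 202.9]
ee_rot: [0.502, 0.498, 0.501, -0.499]
force: [-5.2, -0.3, 6.5]
grip_width: 0.127
```

View pics/e1.png

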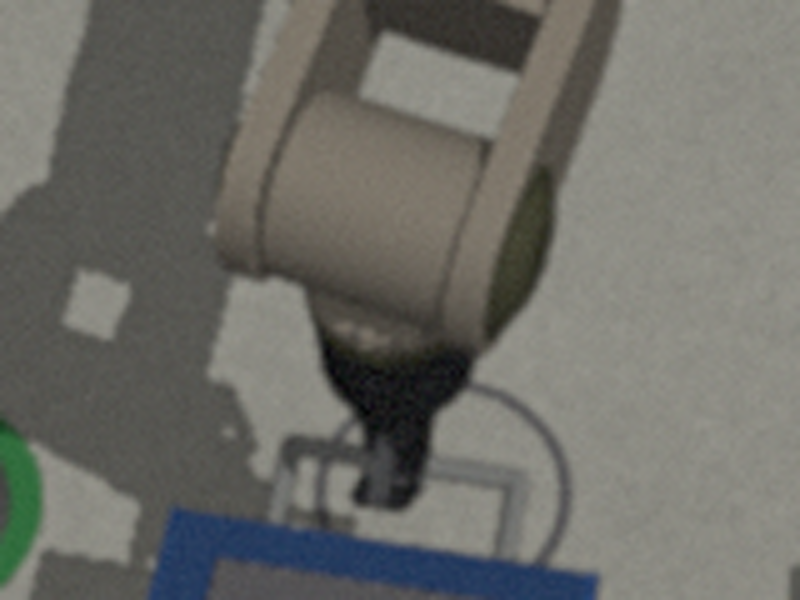

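```bash
python3 -m jog '[[[0.0026,-0.0085,0,0,0,0.0425],[0.0026,-0.0085,0,0,0,0.0425],[0.0052,-0.0170,0,0,0,0.085],[0.0052,-0.0170,0,0,0,0.085],[0.0052,-0.0170,0,0,0,0.085],[0,0,0,0,0,0]]]'; python3 - <<'E'
from h import *
p,R,s=Rq();print(np.round(s["joints"],2),R.round(2).tolist(),np.round(s["wrist_torque"],2))
E
```

```text
time_s: 12.0
eef_pos: [516.1, 5.5, 172.9]
ee_rot: [0.579, 0.576, 0.41, -0.406]
force: [-7.4, 1.2, 7.4]
grip_width: 0.128
[-0.26  0.2   1.87  0.13  0.74 -0.35] [[0.33, 0.94, 0.01], [0.0, 0.01, -1.0], [-0.94, 0.33, -0.0]] [0.29 0.85 0.07]
```

```bash
python3 -m jog '[[[0.0052,-0.0170,0,0,0,0.085],[0.0052,-0.0170,0,0,0,0.085],[0.0052,-0.0170,0,0,0,0.085],[0.0052,-0.0170,0,0,0,0.085],[0,0,0,0,0,0]]]'; python3 - <<'E'
from h import *
p,R,s=Rq();print(np.round(s["joints"],2),R.round(2).tolist(),np.round(s["wrist_torque"],2))
E
```

```text
time_s: 12.62
eef_pos: [474.6, 7.6, 132.5]
ee_rot: [0.631, 0.632, 0.325, -0.312]
force: [-15.5, -9.4, 9.7]
grip_width: 0.131
[-0.35  0.11  2.23  0.87  0.29 -1.14] [[0.59, 0.8, 0.02], [0.02, 0.01, -1.0], [-0.8, 0.6, -0.01]] [-1.16  1.49 -0.83]
```

```bash
python3 -m jog '[[[0.0018,-0.0054,0,0,0,-0.03],[0.0024,-0.0074,0,0,0,-0.03],[0.0028,-0.0074,0,0,0,-0.03],[0,0,0,0,0,0]]]'; python3 - <<'E'
from h import *
p,R,s=Rq();print(np.round(s["joints"],2),R.round(2).tolist(),np.round(s["wrist_torque"],2))
S=cap("scene");crop(S,200,120,400,270,4,"pics/f1.png")
E
```

```text
time_s: 13.12
eef_pos: [462.4, 7.7, 115.5]
ee_rot: [0.616, 0.616, 0.353, -0.339]
force: [-16.6, -14.8, 9.7]
grip_width: 0.131
[-0.35  0.14  2.22  0.64  0.33 -0.92] [[0.52, 0.85, 0.02], [0.02, 0.01, -1.0], [-0.85, 0.52, -0.01]] [-1.98  1.69 -1.13]
```

View pics/f1.png

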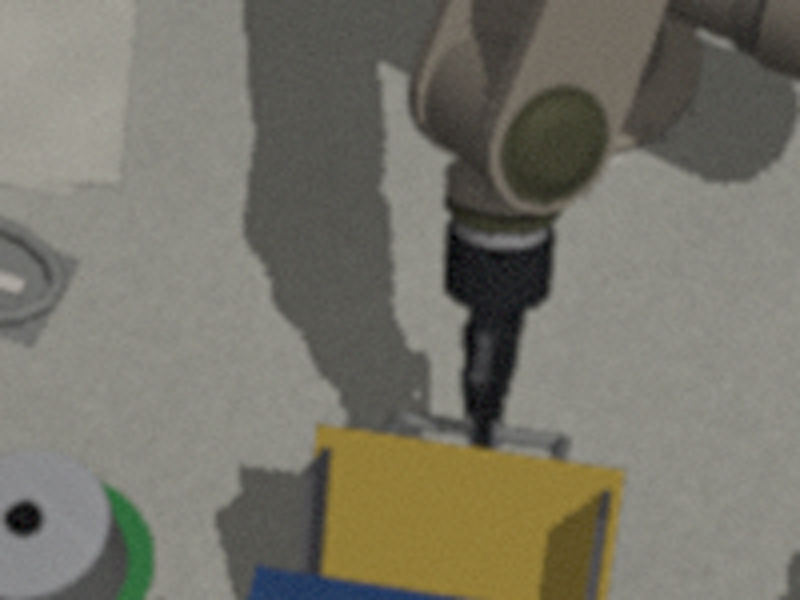

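```bash
python3 -m jog '[[[0.0045,-0.0068,0.001,0,0,-0.02],[0.0045,-0.0068,0.001,0,0,-0.02],[0.0045,-0.0068,0,0,0,-0.02],[0.0040,-0.0068,0,0,0,-0.02],[0,0,0,0,0,0]]]'; python3 - <<'E'
from h import *
p,R,s=Rq();print(np.round(s["joints"],2),R.round(2).tolist(),np.round(s["wrist_torque"],2))
S=cap("scene");crop(S,200,120,400,270,4,"pics/g1.png");g=p-11*R[:,0];print(g, np.arctan2(635-g[0],g[2])-.245)
E
```

```text
time_s: 13.8
eef_pos: [448.5, 6.9, 87.9]
ee_rot: [0.602, 0.603, 0.378, -0.362]
force: [-8.6, 0.7, 16.3]
grip_width: 0.131
[-0.35  0.19  2.23  0.56  0.33 -0.85] [[0.45, 0.89, 0.02], [0.02, 0.01, -1.0], [-0.89, 0.45, -0.01]] [0.22 0.09 0.08]
[443.4957568    6.73796245  97.67541902] 0.854146551103515
```

View pics/g1.png

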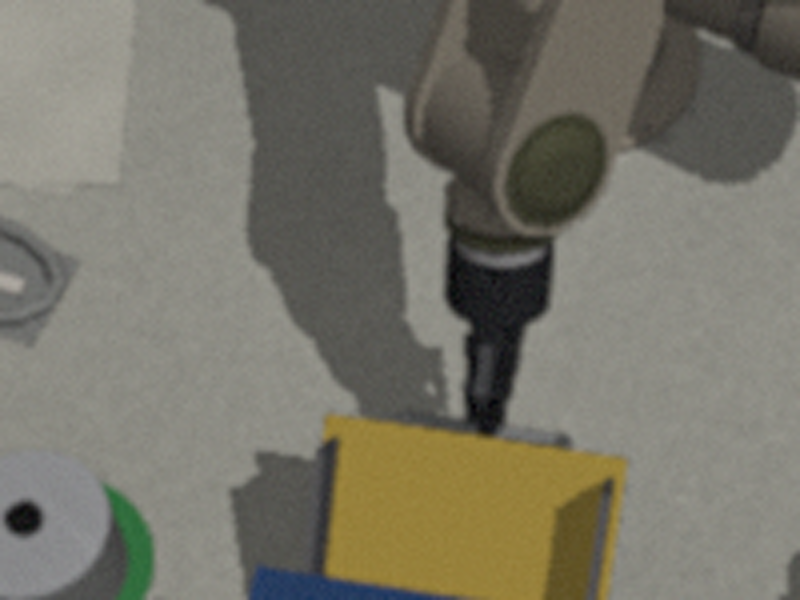

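```bash
python3 -m jog '[[[0.0018,-0.0025,0,0,0,0],[0.0018,-0.0025,0,0,0,0],[0,0,0,0,0,0],[0,0,0,0,0,0]]]'; python3 - <<'E'
from h import *
p,R,s=Rq();g=p-11*R[:,0];print(g, np.arctan2(635-g[0],g[2])-.245)
E
```

```text
time_s: 14.35
eef_pos: [449.6, 5.6, 85.5]
ee_rot: [0.605, 0.604, 0.374, -0.361]
force: [6.2, 7.9, 28.0]
grip_width: 0.13
[444.50623222   5.44073035  95.29623542] 0.8619414819896484
```

```bash
python3 -m jog '[[[-0.0012,0.0018,0,0,0,0],[0,0,0,0,0,0],[0,0,0,0,0,0],[0,0,0,0,0,0]]]' 175; python3 -m jog '[[[-0.01,0,0,0,0,0],[-0.02,0,0,0,0,0],[-0.03,0,0,0,0,0],[-0.03,0,0,0,0,0],[-0.03,0,0,0,0,0],[0,0,0,0,0,0]]]'; python3 - <<'E'
from h import *
p,R,s=Rq();print(np.round(s["joints"],2),R.round(2).tolist())
S=cap("scene");T=cap("top");crop(S,200,120,400,270,4,"pics/i1.png");crop(T,260,140,460,290,4,"pics/i2.png")
E
```

```text
time_s: 14.85
eef_pos: [445.5, 7.3, 82.7]
ee_rot: [0.601, 0.602, 0.379, -0.363]
force: [-0.2, -0.9, 0.0]
grip_width: 0.313
time_s: 15.6
eef_pos: [392.1, 4.5, 191.5]
ee_rot: [0.602, 0.603, 0.378, -0.362]
force: [0.7, -0.1, 0.6]
grip_width: 0.312
[-0.43 -0.18  2.24  0.33  0.68 -0.66] [[0.45, 0.89, 0.02], [0.02, 0.01, -1.0], [-0.89, 0.45, -0.01]]
```

View pics/i1.png

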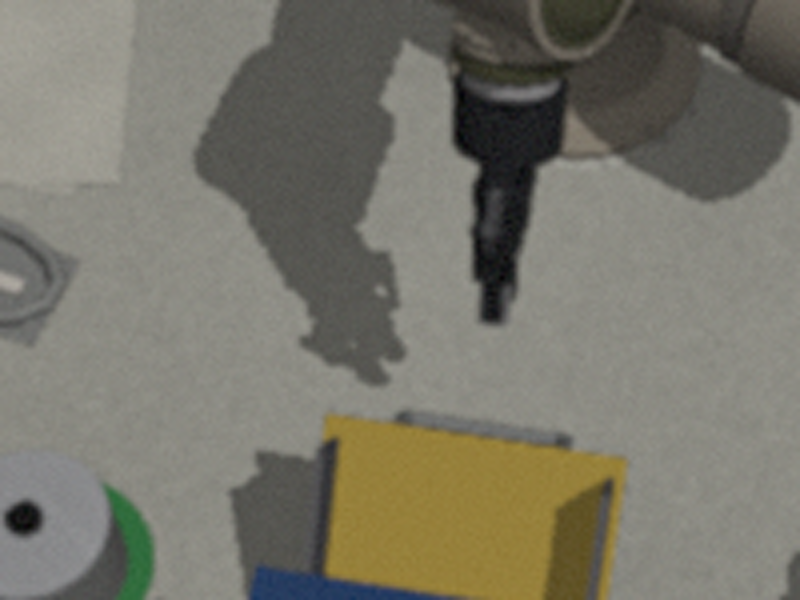

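View pics/i2.png

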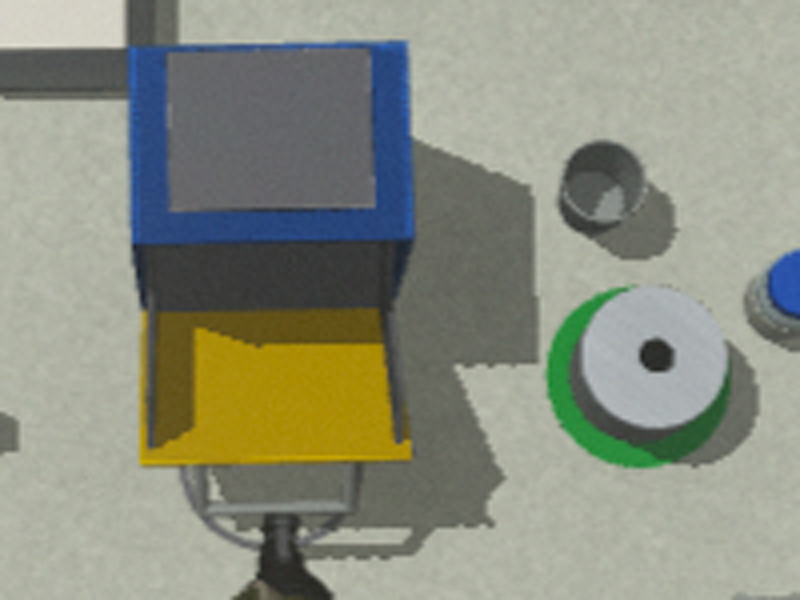

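```bash
python3 - <<'E'
from h import *
T=cap("top");S=cap("scene")
for a,b in(((142,464),(627,460)),((411,459),(327,415))):
    a=up(a,260,140,4);b=up(b,200,120,4);print(tri(T,a,S,b).round(1),plane(T,a,142).round(1),plane(S,b,142).round(1))
E
```

```text
[476.4 111.4 149.3] [477.6 110.5 142. ] [472.2 113.1 142. ]
[ 477.4 -102.7  148.5] [ 478.6 -103.9  142. ] [ 473.8 -103.2  142. ]
```

```bash
python3 - <<'E'
from h import *
T=cap("top");S=cap("scene")
for a,z in(((134,244),225),((412,240),225),((205,508),98),((355,508),98)): print(plane(T,up(a,260,140,4),z).round(1))
for b,z in(((252,568),225),):print(plane(S,up(b,200,120,4),z).round(1))
E
```

```text
[636.7 112.6 225. ]
[ 637.  -102.5  225. ]
[447.7  61.1  98. ]
[445.9 -60.9  98. ]
[ 636.5 -106.6  225. ]
```

```bash
python3 -m jog '[[[-0.025,0,0,0,0,-0.157],[-0.025,0,0,0,0,-0.157],[-0.025,0,0,0,0,-0.157],[0,0,0,-0.167,0,0],[0,0,0,-0.167,0,0],[0,0,0,-0.167,0,0],[0,0,0,-0.167,0,0],[0,0,0,-0.167,0,0],[0,0,0,-0.167,0,0],[0,0,0,-0.167,0,0],[0,0,0,-0.167,0,0],[0,0,0,-0.167,0,0]]]' 0 ; python3 - <<'E'
from h import *
p,R,s=Rq();print(np.round(s["joints"],2),R.round(3).tolist(),np.arctan2(R[1,1],R[0,1]),R.T@(np.array([546.5,307,230])-p))
E
```

```text
time_s: 17.4
eef_pos: [369.4, 3.6, 260.3]
ee_rot: [0.704, 0.02, 0.71, -0.01]
force: [1.0, -0.1, 0.6]
grip_width: 1.002
[-0.32 -0.06  1.87  0.01  1.34 -1.85] [[-0.007, 0.043, 0.999], [0.014, 0.999, -0.043], [-1.0, 0.014, -0.008]] 1.52760522597387 [ 33.22852334 310.33908798 164.12457976]
```

```bash
python3 -m jog '[[[0,0.015,0.008,0.011,-0.008,-0.014],[0,0.035,0.018,0,0,0],[0,0.045,0.024,0,0,0],[0,0.045,0.024,0,0,0],[0,0.045,0.024,0,0,0],[0,0.045,0.024,0,0,0],[0.01,0.040,0.021,0,0,0],[0.01,0.030,0.015,0,0,0],[0.01,0.010,0.006,0,0,0],[0,0,0,0,0,0]]]' 90 ; python3 - <<'E'
from h import *
p,R,s=Rq();print(np.round(s["joints"],2),R.round(3).tolist(),np.arctan2(R[1,1],R[0,1]),R.T@(np.array([546.5,307,150])-p))
S=cap("scene");T=cap("top");crop(S,340,170,500,310,5,"pics/j1.png");crop(T,180,170,340,290,5,"pics/j2.png")
E
```

```text
time_s: 18.65
eef_pos: [551.1, 302.9, 229.4]
ee_rot: [0.706, 0.02, 0.707, -0.022]
force: [-0.1, 0.1, 1.1]
grip_width: 0.65
[ 0.32  0.56  1.16 -0.    1.42 -1.19] [[-0.001, 0.06, 0.998], [-0.002, 0.998, -0.06], [-1.0, -0.002, -0.001]] 1.5111515339286465 [79.37545857  3.97479363 -4.77412074]
```

View pics/j1.png

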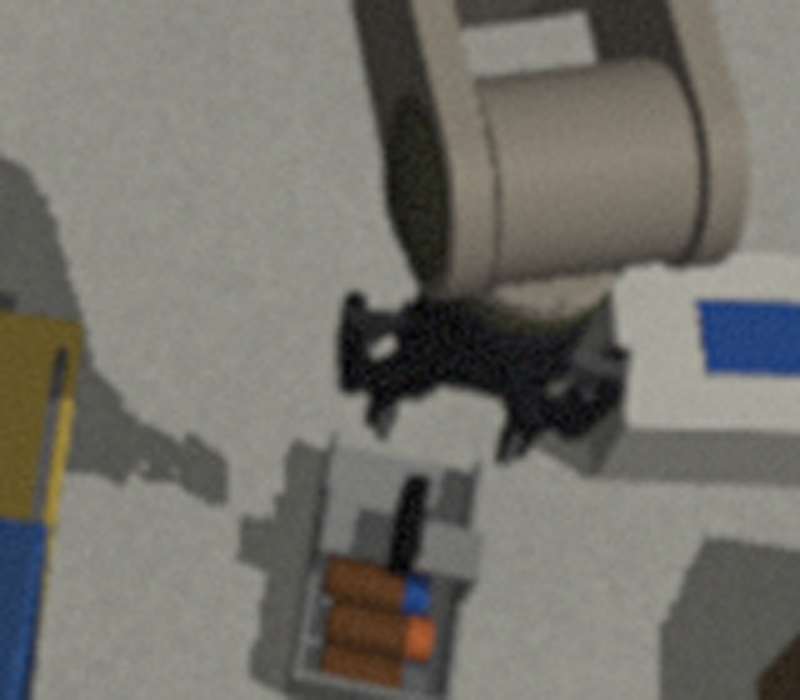

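View pics/j2.png

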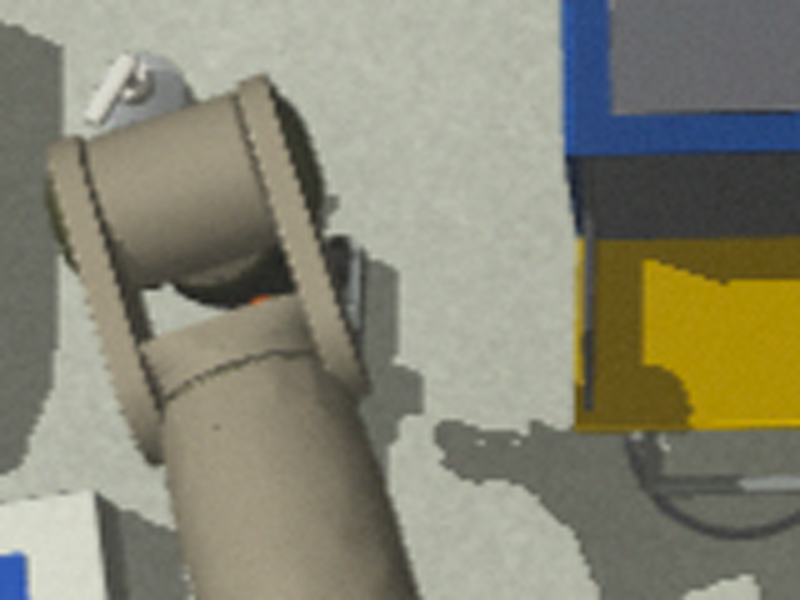

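```bash
python3 -m jog '[[[0.02,0.002,-0.002,-0.006,-0.001,0.002],[0.035,0.002,-0.003,0,0,0],[0.035,0,0,0,0,0],[0.03,0,0,0,0,0],[0.014,0,0,0,0,0],[0.005,0,0,0,0,0],[0,0,0,0,0,0]]]' ; python3 - <<'E'
from h import *
p,R,s=Rq();print(np.round(s["force"],2),R.T@(np.array([546.5,307,90])-p))
S=cap("scene");crop(S,360,190,480,290,6,"pics/k1.png")
E
```

```text
time_s: 19.62
eef_pos: [547.4, 307.4, 93.1]
ee_rot: [0.708, 0.02, 0.705, -0.019]
force: [0.9, 0.9, 0.1]
grip_width: 0.648
[0.9  0.91 0.07] [ 3.06893514 -0.47205778 -0.93482572]
```

View pics/k1.png

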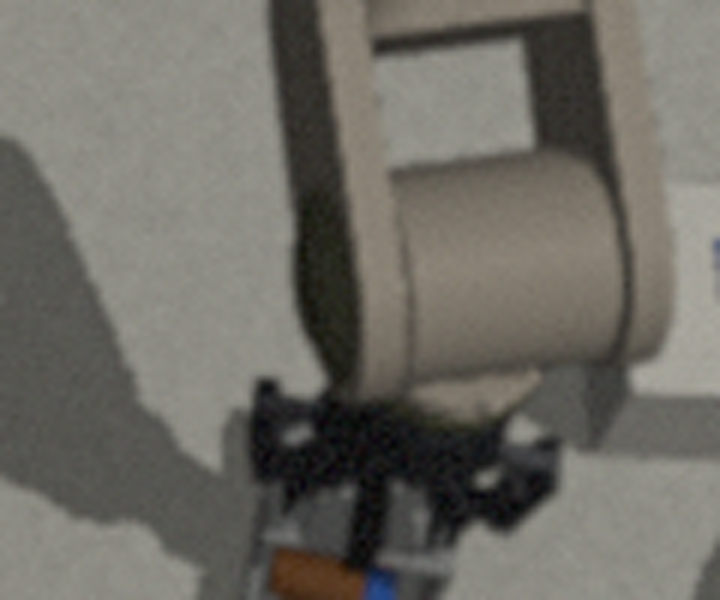

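```bash
python3 -m jog '[[[0,0,0,0,0,0],[0,0,0,0,0,0],[0,0,0,0,0,0],[0,0,0,0,0,0],[0,0,0,0,0,0]]]' 255 80; python3 -m jog '[[[-0.004,0,0,0,0,0],[-0.008,0,0,0,0,0],[-0.012,0,0,0,0,0],[-0.012,0,0,0,0,0],[-0.008,0,0,0,0,0],[0,0,0,0,0,0]]]';python3 - <<'E'
from h import *
p,R,s=Rq();print(np.round(s["wrist_torque"],2),R.round(3).tolist())
S=cap("scene");crop(S,360,190,480,290,6,"pics/l1.png")
E
```

```text
time_s: 20.3
eef_pos: [547.2, 307.6, 92.5]
ee_rot: [0.708, 0.019, 0.706, -0.019]
force: [-0.0, 2.3, 4.5]
grip_width: 0.148
time_s: 21.05
eef_pos: [547.2, 307.5, 136.9]
ee_rot: [0.708, 0.02, 0.705, -0.019]
force: [-0.2, 0.3, -4.5]
grip_width: 0.154
[-0.    0.01  0.  ] [[0.004, 0.054, 0.999], [0.001, 0.999, -0.054], [-1.0, 0.001, 0.004]]
```

View pics/l1.png

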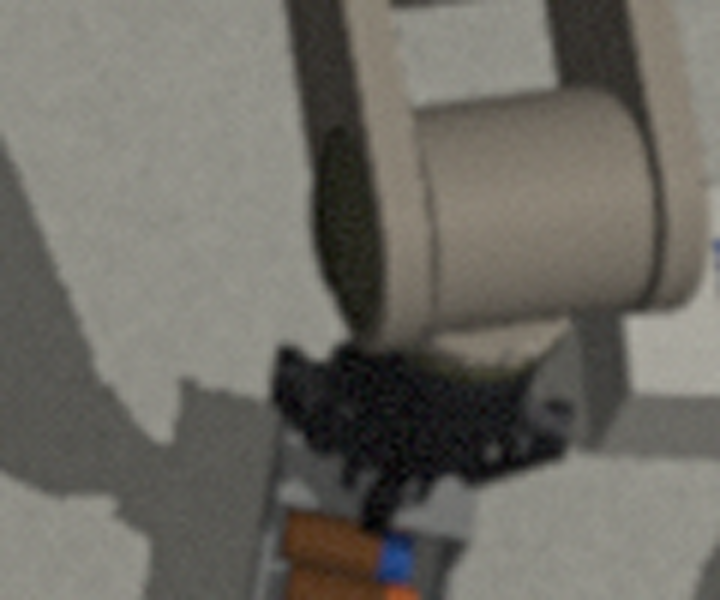

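```bash
python3 -m jog '[[[-0.005,0,0,0.05,0,0],[-0.012,0,0,0.11,0,0],[-0.015,0,0,0.165,0,0],[-0.015,0,0,0.165,0,0],[-0.015,0,0,0.165,0,0],[-0.015,0,0,0.165,0,0],[-0.015,0,0,0.165,0,0],[-0.015,0,0,0.165,0,0],[-0.015,0,0,0.165,0,0],[-0.010,0,0,0.165,0,0],[-0.004,0,0,0.165,0,0],[0,0,0,0.165,0,0]]]'; python3 -m jog '[[[0,0,0,0.165,0,0],[0,0,0,0.165,0,0],[0,0,0,0.165,0,0],[0,0,0,0.165,0,0],[0,0,0,0.165,0,0],[0,0,0,0.165,0,0],[0,0,0,0.165,0,0],[0,0,0,0.11,0,0],[0,0,0,0.05,0,0],[0,0,0,0,0,0]]]';python3 - <<'E'
from h import *
p,R,s=Rq();print(np.round(s["joints"],2),R.round(3).tolist(),np.arctan2(R[1,1],R[0,1]),R.T@(np.array([460,6,273])-p))
S=cap("scene");crop(S,360,150,520,290,5,"pics/m1.png")
E
```

```text
time_s: 22.6
eef_pos: [546.5, 307.3, 271.8]
ee_rot: [0.42, 0.57, 0.42, -0.568]
force: [0.2, -0.1, -5.0]
grip_width: 0.15
time_s: 23.85
eef_pos: [546.4, 307.3, 271.5]
ee_rot: [-0.013, 0.708, -0.013, -0.706]
force: [0.1, -0.3, -4.5]
grip_width: 0.15
[ 0.33  0.53  1.1  -0.    1.51  1.93] [[0.002, -0.037, -0.999], [0.0, -0.999, 0.037], [-1.0, -0.0, -0.002]] -1.6076698320663938 [ -1.77041488 304.29215682  75.24216658]
```

View pics/m1.png

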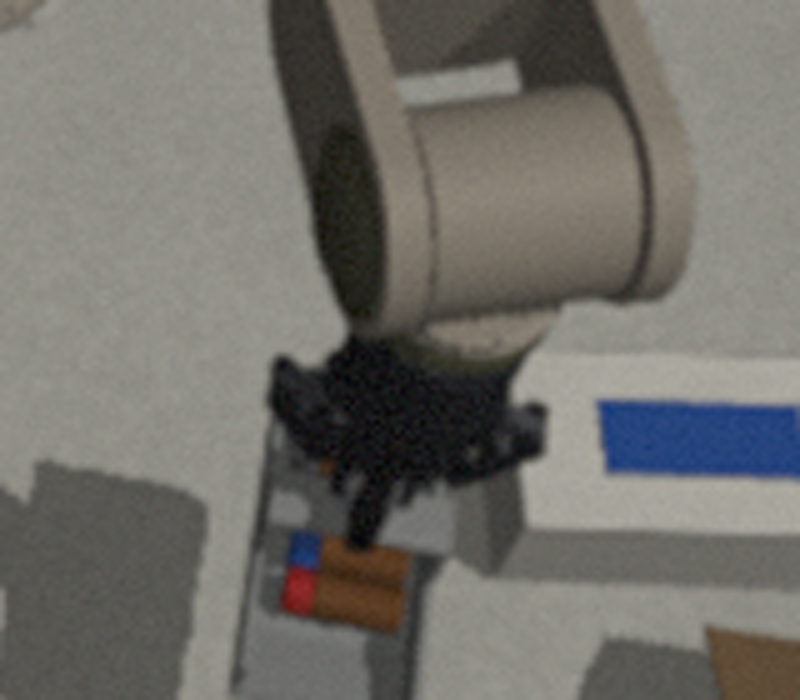

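```bash
python3 -m jog '[[[0,0.006,0.0015,0,0,0],[0,0.016,0.004,-0.02,0,0],[0,0.026,0.0065,-0.024,0,0],[0,0.034,0.0085,0,0,0],[0,0.036,0.009,0,0,0],[0,0.036,0.009,0,0,0],[0,0.036,0.009,0,0,0],[0,0.036,0.009,0,0,0],[0,0.034,0.0085,0,0,0],[0,0.026,0.0065,0,0,0],[0,0.016,0.003,0,0,0],[0,0.004,0.001,0,0,0]]]'; python3 -m jog '[[[0,0,0,0,0,0],[0,0,0,0,0,0]]]'; python3 - <<'E'
from h import *
p,R,s=Rq();print(np.round(s["joints"],2),R.round(3).tolist(),np.arctan2(R[1,1],R[0,1]),R.T@(np.array([460,6,273])-p))
S=cap("scene");T=cap("top");crop(S,230,130,390,270,5,"pics/n1.png");crop(T,240,140,400,280,5,"pics/n2.png")
E
```

```text
time_s: 25.4
eef_pos: [471.4, 0.7, 271.8]
ee_rot: [0.002, 0.708, 0.002, -0.706]
force: [0.1, 0.5, -5.3]
grip_width: 0.149
time_s: 25.65
eef_pos: [471.6, 1.9, 271.6]
ee_rot: [0.002, 0.708, 0.003, -0.706]
force: [-0.3, -0.0, -4.2]
grip_width: 0.152
[-0.25  0.17  1.6   0.    1.37  1.32] [[0.003, 0.008, -1.0], [0.001, -1.0, -0.008], [-1.0, -0.001, -0.003]] -1.5632331604212444 [-1.39903274 -4.14792786 11.53233792]
```

View pics/n1.png

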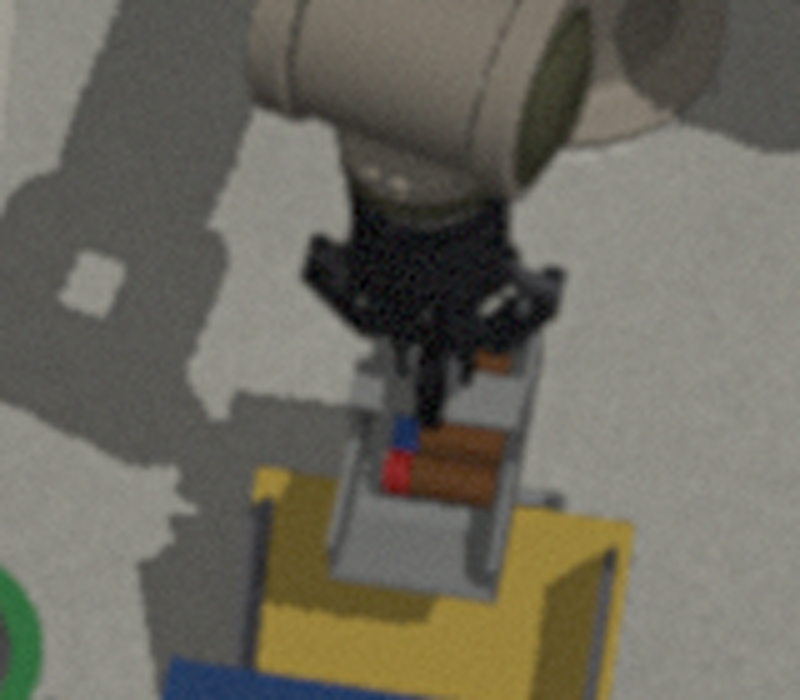

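View pics/n2.png

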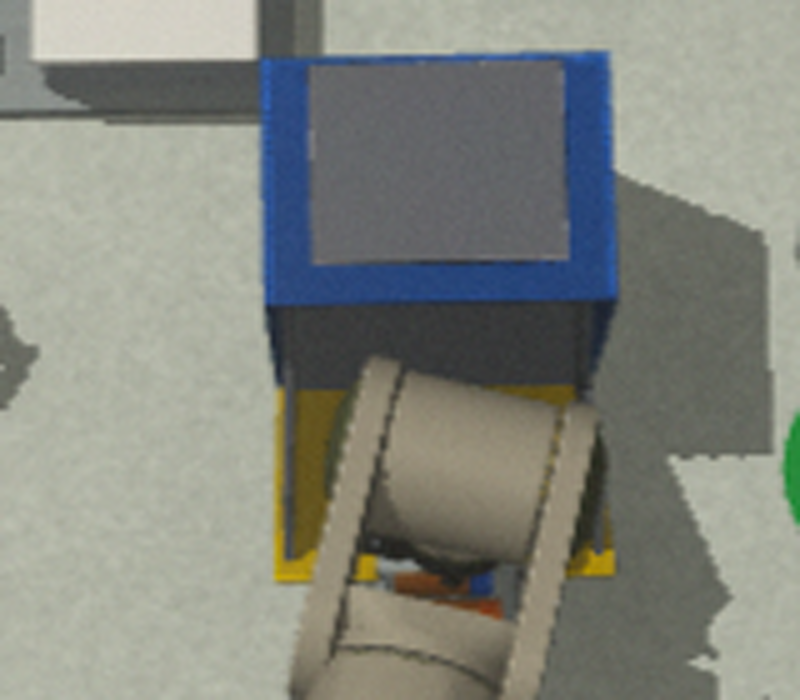

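```bash
python3 -m jog '[[[0,-0.002,0.003,0,0,0],[0,-0.002,0.005,0,0,0],[-0.0041,0,-0.0042,0,-0.05,0],[-0.0041,0,-0.0042,0,-0.05,0],[-0.0041,0,-0.0042,0,-0.05,0],[-0.0041,0,-0.0042,0,-0.05,0],[-0.0041,0,-0.0042,0,-0.05,0],[-0.0041,0,-0.0042,0,-0.05,0],[-0.0041,0,-0.0042,0,-0.05,0],[-0.0041,0,-0.0042,0,-0.05,0],[-0.0041,0,-0.0042,0,-0.05,0]]]'; python3 - <<'E'
from h import *
p,R,s=Rq();print(np.round(s["joints"],2),R.round(3).tolist())
S=cap("scene");crop(S,230,130,390,270,5,"pics/o1.png")
E
```

```text
time_s: 27.12
eef_pos: [507.6, 5.6, 300.4]
ee_rot: [-0.003, -0.533, -0.002, 0.846]
force: [0.5, -0.6, -3.8]
grip_width: 0.151
[-0.18  0.5   1.14 -0.09  1.95  1.37] [[-0.433, 0.007, -0.901], [-0.002, -1.0, -0.006], [-0.901, -0.001, 0.433]]
```

View pics/o1.png

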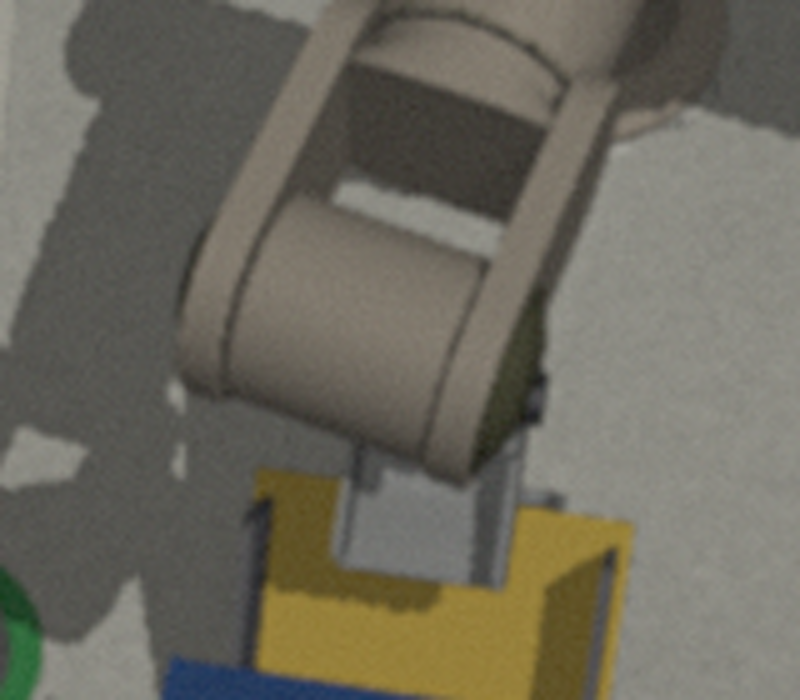

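```bash
python3 -m jog '[[[-0.0041,0,-0.0042,0,-0.05,0],[-0.0041,0,-0.0042,0,-0.05,0],[-0.0041,0,-0.0042,0,-0.05,0],[-0.0041,0,-0.0042,0,-0.05,0],[-0.0041,0,-0.0042,0,-0.05,0],[-0.0041,0,-0.0042,0,-0.05,0],[-0.0041,0,-0.0042,0,-0.05,0],[-0.0041,0,-0.0042,0,-0.05,0],[0,0,0,0,0,0],[0,0,0,0,0,0],[0,0,0,0,0,0],[0,0,0,0,0,0]]]'; python3 - <<'E'
from h import *
p,R,s=Rq();print(np.round(s["joints"],2),R.round(3).tolist())
S=cap("scene");T=cap("top");crop(S,230,130,390,270,5,"pics/q1.png");crop(T,240,140,400,280,5,"pics/q2.png")
E
```

```text
time_s: 28.68
eef_pos: [553.3, 5.8, 307.6]
ee_rot: [-0.003, -0.354, -0.001, 0.935]
force: [0.5, 0.1, -3.0]
grip_width: 0.149
[-0.15  0.85  0.67 -0.18  2.45  1.32] [[-0.749, 0.007, -0.663], [-0.005, -1.0, -0.005], [-0.663, -0.001, 0.749]]
```

View pics/q1.png

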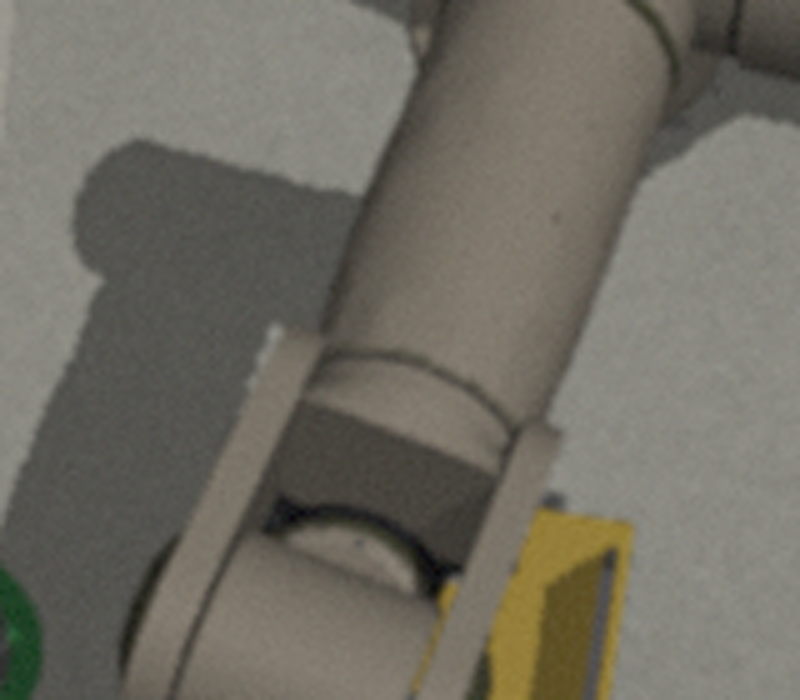

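View pics/q2.png

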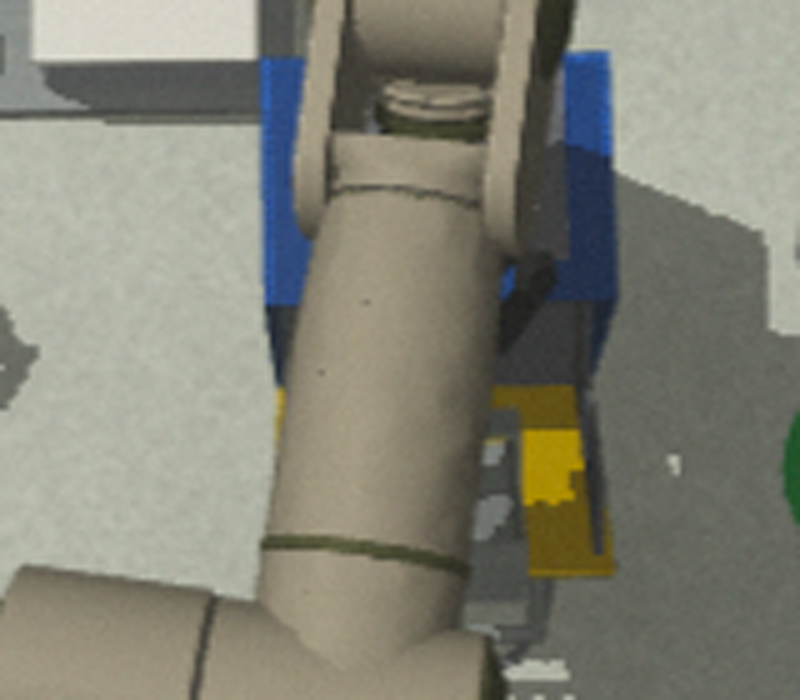

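```bash
python3 -m jog '[[[0.0043,0,0.0040,0,0.05,0],[0.0087,0,0.0078,0,0.1,0],[0.0087,0,0.0078,0,0.1,0],[0.0087,0,0.0078,0,0.1,0],[0.0087,0,0.0078,0,0.1,0],[0.0087,0,0.0078,0,0.1,0],[0.0087,0,0.0078,0,0.1,0],[0.0087,0,0.0078,0,0.1,0],[0.0087,0,0.0078,0,0.097,0],[0,0,0.02,0,0,0],[0,0,0.035,0,0,0],[0,0,0.035,0,0,0]]]'; python3 - <<'E'
from h import *
p,R,s=Rq();print(np.round(s["joints"],2),R.round(3).tolist())
S=cap("scene");T=cap("top");crop(S,230,130,390,270,5,"pics/r1.png");crop(T,240,140,400,280,5,"pics/r2.png")
E
```

```text
time_s: 30.28
eef_pos: [371.9, 4.8, 272.5]
ee_rot: [-0.002, -0.707, -0.003, 0.708]
force: [-0.4, -0.8, -2.7]
grip_width: 0.149
[-0.31 -0.06  1.84  0.    1.37  1.26] [[-0.002, 0.007, -1.0], [0.001, -1.0, -0.007], [-1.0, -0.001, 0.002]]
```

View pics/r1.png

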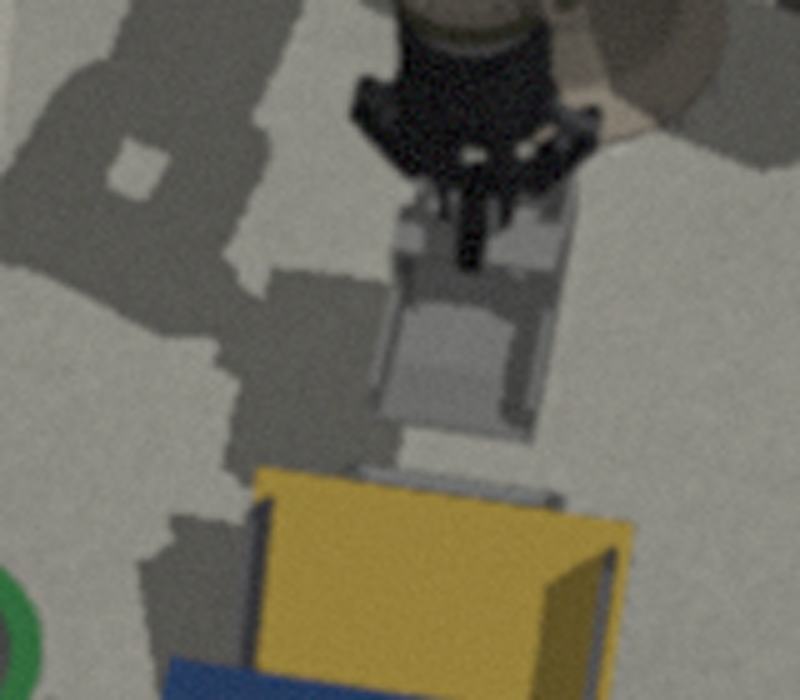

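View pics/r2.png

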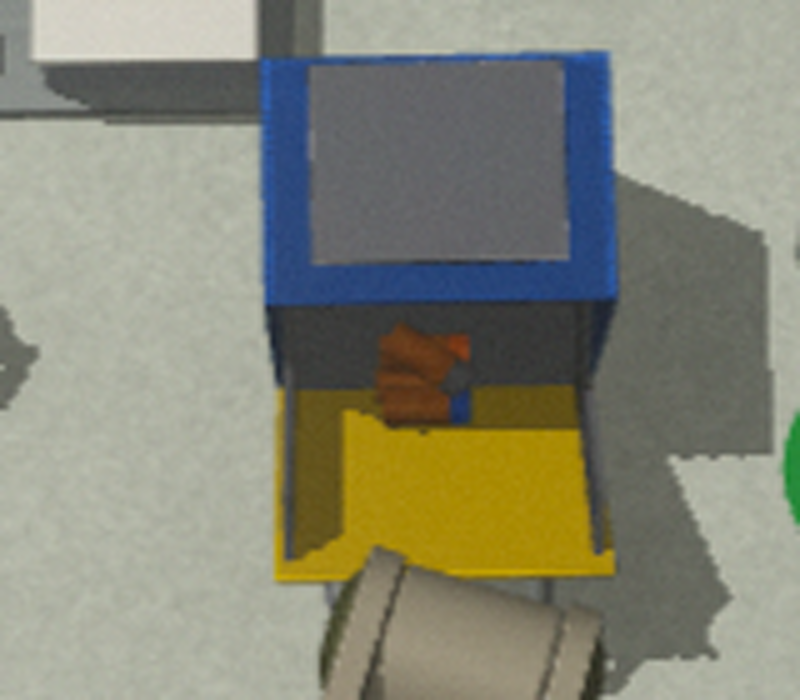

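```bash
python3 -m jog '[[[0,-0.010,-0.005,0,0,0],[0,-0.022,-0.012,0,0,0],[0,-0.034,-0.019,0,0,0],[0,-0.036,-0.020,0,0,0],[0,-0.036,-0.020,0,0,0],[0,-0.036,-0.020,0,0,0],[0,-0.036,-0.020,0,0,0],[0,-0.036,-0.020,0,0,0],[0,-0.028,-0.016,0,0,0],[0,-0.018,-0.010,0,0,0],[0,-0.008,-0.005,0,0,0],[0,0,0,0,0,0]]]'; python3 -m jog '[[[0.02,0,0,0,0,0],[0.035,0,0,0,0,0],[0.035,0,0,0,0,0],[0.03,0,0,0,0,0],[0.02,0,0,0,0,0],[0.01,0,0,0,0,0],[0,0,0,0,0,0]]]'; python3 - <<'E'
from h import *
p,R,s=Rq();print(np.round(s["joints"],2),R.round(4).tolist())
S=cap("scene");T=cap("top");crop(S,340,170,500,310,5,"pics/u1.png");crop(T,180,170,340,290,5,"pics/u2.png")
E
```

```text
time_s: 31.88
eef_pos: [538.5, 306.2, 271.9]
ee_rot: [-0.002, -0.707, -0.003, 0.708]
force: [0.3, -0.5, -3.1]
grip_width: 0.153
time_s: 32.75
eef_pos: [538.4, 305.5, 122.7]
ee_rot: [-0.002, -0.707, -0.002, 0.707]
force: [-0.3, -0.3, -3.0]
grip_width: 0.153
[0.33 0.62 1.34 0.   1.18 1.89] [[-0.0007, 0.0063, -1.0], [0.0005, -1.0, -0.0063], [-1.0, -0.0005, 0.0007]]
```

View pics/u1.png

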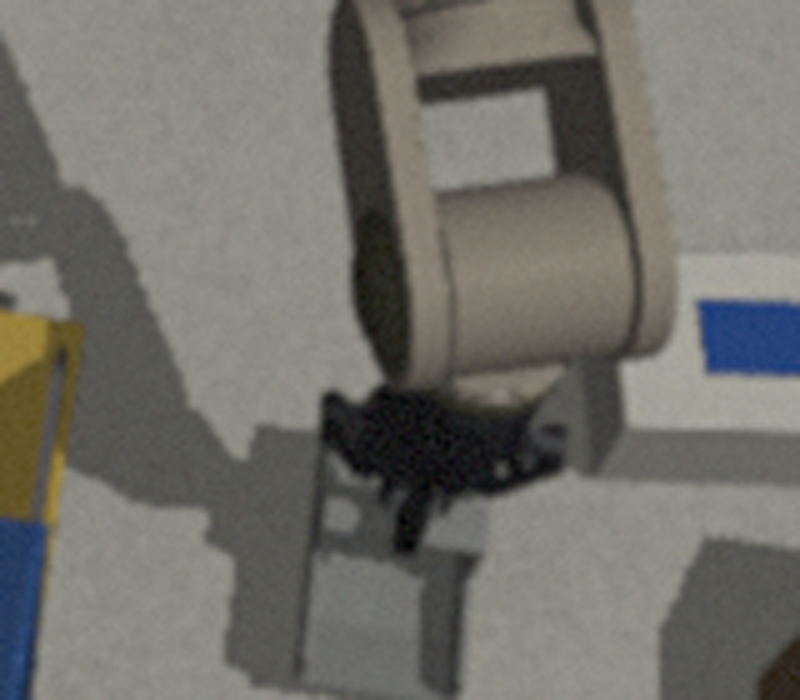

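View pics/u2.png

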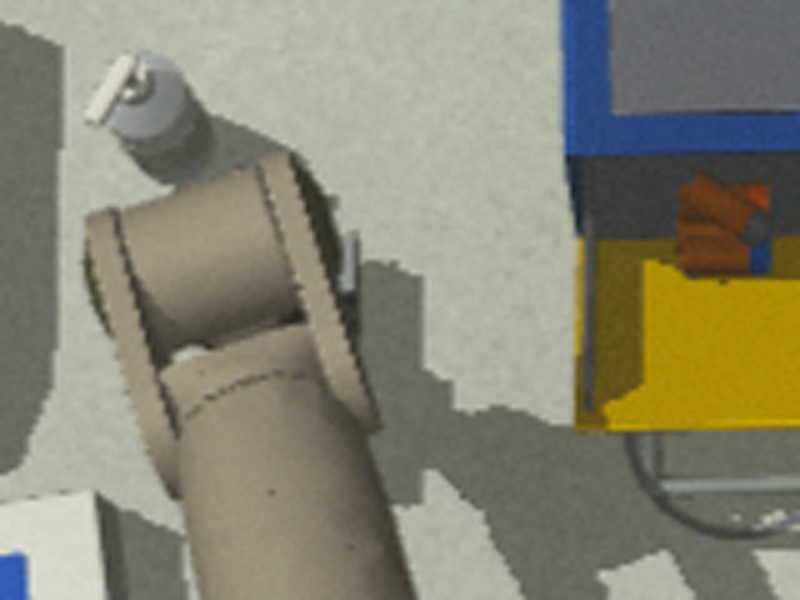

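```bash
python3 -m jog '[[[0.01,0,0,0,0,0],[0.01,0,0,0,0,0],[0.004,0,0,0,0,0],[0.002,0,0,0,0,0],[0.002,0,0,0,0,0],[0.001,0,0,0,0,0],[0,0,0,0,0,0]]]'
```

```text
time_s: 33.72
eef_pos: [538.5, 305.8, 93.8]
ee_rot: [-0.002, -0.707, -0.003, 0.707]
force: [0.2, 0.4, -2.5]
grip_width: 0.15
```

```bash
python3 -m jog '[[[0.001,0,0,0,0,0],[0.0005,0,0,0,0,0],[0,0,0,0,0,0]]]';  python3 -m jog '[[[0,0,0,0,0,0],[0,0,0,0,0,0],[0,0,0,0,0,0],[0,0,0,0,0,0]]]' 140; python3 -m jog '[[[0,0,0,0,0,0],[-0.01,0,0,0,0,0],[-0.03,0,0,0,0,0],[-0.04,0,0,0,0,0],[-0.04,0,0,0,0,0],[-0.04,0,0,0,0,0],[-0.02,0,0.03,0,0,0],[0,0,0.05,0,0,0],[0,0,0.05,0,0,0],[0,0,0.05,0,0,0],[0,0,0.03,0,0,0],[0,0,0,0,0,0]]]'; python3 - <<'E'
from h import *
S=cap("scene");T=cap("top");crop(S,140,170,500,350,2,"pics/v1.png");crop(T,170,130,490,290,2.5 and 2,"pics/v2.png")
crop(T,180,170,340,290,5,"pics/v3.png");crop(S,380,220,480,320,6,"pics/v4.png")
E
```

```text
time_s: 34.1
eef_pos: [538.7, 305.8, 92.6]
ee_rot: [0.002, 0.707, 0.003, -0.707]
force: [1.1, -1.2, -1.0]
grip_width: 0.149
time_s: 34.6
eef_pos: [538.5, 305.9, 92.2]
ee_rot: [-0.002, -0.707, -0.003, 0.707]
force: [0.4, 0.3, -0.5]
grip_width: 0.45
time_s: 36.1
eef_pos: [327.3, 304.5, 273.5]
ee_rot: [0.002, 0.708, 0.003, -0.707]
force: [0.8, -0.2, 0.9]
grip_width: 0.448
```

View pics/v3.png

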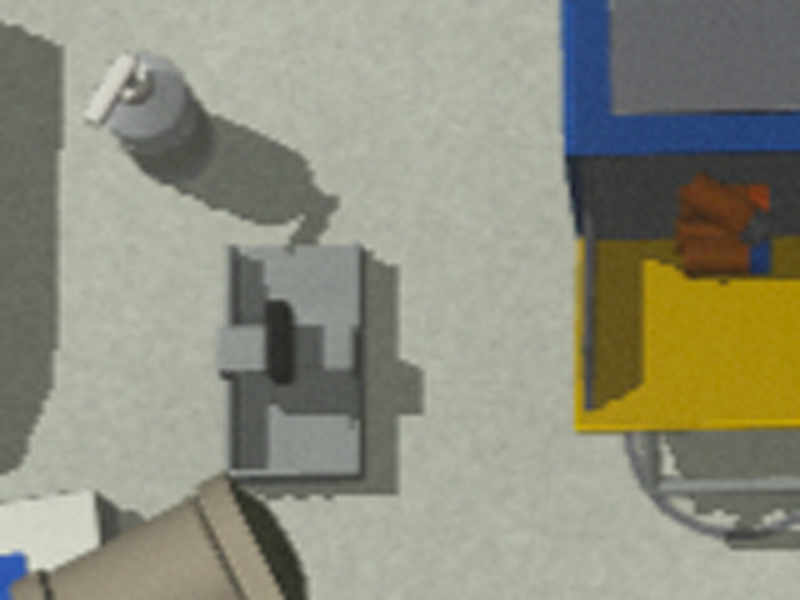

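View pics/v4.png

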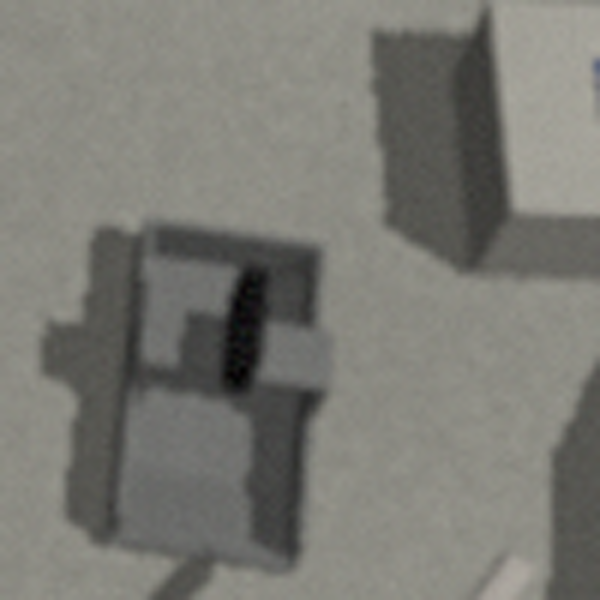

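View pics/v1.png

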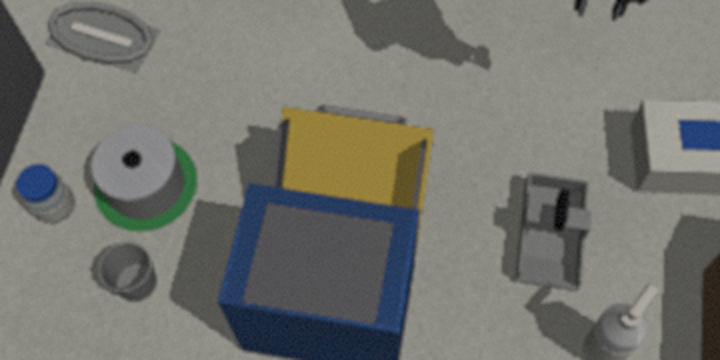

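View pics/v2.png

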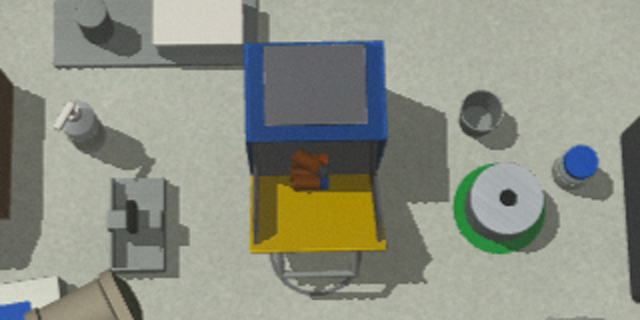

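```bash
python3 - <<'E'
from h import *
T=cap("top");im=np.clip(T["image"].astype(float)*1.6,0,255).astype(np.uint8);T["image"]=im
crop(T,300,195,350,232,16,"pics/w1.png")
# tilt check: inclined edge and bar
print(s:=ctrl.sense()["time_s"])
E
```

```text
36.25
```

View pics/w1.png

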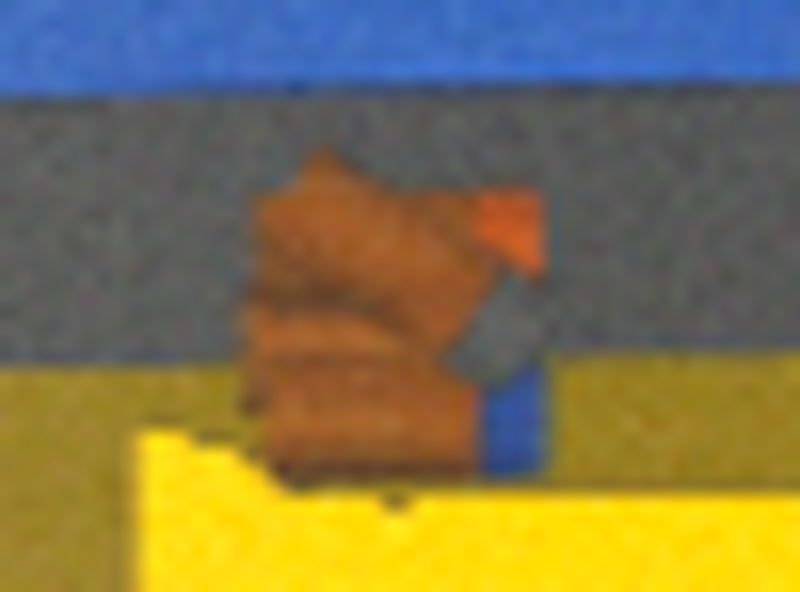

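```bash
python3 - <<'E'
from h import *
S=cap("scene");T=cap("top")
for n,c in(("S",S),("T",T)):
    h=cv2.cvtColor(c["image"],cv2.COLOR_RGB2HSV);print(n,comps((h[...,0]<6)&(h[...,1]>170)&(h[...,2]>80),5)[:6])
a=up((507,198),170,130,2);b=up((131,159),140,170,2);print(plane(T,a,90).round(1),plane(S,b,90).round(1))
from rig import workorder;print(workorder.finish_job())
E
```

```text
S []
T []
[ 569.9 -312.3   90. ] [ 568.9 -313.1   90. ]
the job is handed in; nothing more can be done
None
```

The job is done and handed in at about 36 s of robot time.

- **Canister:** I pushed it along the table with the open jaws as a fork. The final camera check put its centre within about 3 mm of the disc's centre, with 20 mm to spare all round.
- **Bin front:** I gripped the bar and pulled the front open until it hit its stop, where the force rose to about 28 N and it gave no further. Afterwards the bar measured 190 out against the 191 expected. The top edge measured about 159 out against 162, a disagreement of about 3 mm that I put down to camera error.
- **Vials:** I turned the dish half round and tipped it over the opening. The wrist force dropped to the empty dish's weight of about 3 N, and the dish looks empty in both views. In the bin I can see the orange, grey and blue caps. A fourth amber body lies partly hidden in the pile, and I take it to be the red-capped vial. Its cap is not visible, but no red shows anywhere else in either view.
- **Dish and bystanders:** The dish stands level on the table close to where it started, with its spout now pointing away from the robot. The bystanders near the work looked unmoved in the last pictures, and the gripper was clear of everything.

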